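# Lock the sprocket collar of a conveyor drive on its shaft flat

## Robot

A 7-joint arm with a two-finger parallel gripper is mounted at the origin on the work surface. World frame = base frame: x ahead of the robot, y to its left, z up, the work surface at z = 0. Lengths are in m, angles in rad, forces in N, time in s.
With the tool pointing down it reaches from about 0.4 to 0.85 m from the base axis. Payload 4.5 kg.
Tool frame: the origin (TCP) lies on the centre line of the jaws, within the pads' length; the fingertips stand 17 mm ahead of it and the grasp point (between the pads) lies 2 mm behind it (r.tip_reach is the distance from the TCP to the fingertips, in m); z points along the fingers, y is the line along which they close (so a half turn about z gives the same grasp; the last joint's range is limited). The gripper opens to 88 mm and grips with 3 to 60 N. Pads are 18 mm wide; open, the fingers measure 123 mm over their backs; the gripper's body (75 mm by 187 mm) begins 45 mm behind the grasp point.
Start: joints at [-1.204, 0.689, -0.195, 1.565, 0.157, 0.902, -0.215], TCP at [0.204, 0.591, 0.256] pointing down, gripper open.
Joint ranges: [-3.01, 3.01], [-0.46, 2.08], [-1.47, 1.51], [0.13, 2.56], [-1, 4.14], [0.04, 2.09], [-2.66, 2.66]. Speed limits (rad/s): [2.57, 2.57, 3.14, 3.14, 3.14, 3.14, 3.14].

## Interface

Orientations are given as a unit quaternion [x, y, z, w].
In Python, from plant import r gives the robot as it stands.
- The arm moves only by the tool step_arm, never from a script. Its argument "steps" is a list of rows, each a list of 7 numbers: the shift along the tool's x, y, z in cm, then the turn, a rotation vector about the tool's x, y, z in degrees, then the gripper's target within -1 to 1 (shut at 1, half-way at 0, fully open at -1). A call has 1 to 8 rows; each row shifts and turns the commanded pose from where the row before left it, along the tool's axes as they then stand; what a row does not reach is not made up. A row lasts 1/8 s, in which the tool goes at most 62.5 mm and 10.7 degrees, less where a joint would pass 70% of its speed; a pose out of reach is approached as far as the arm can. A call with a gripper value outside its range is refused whole. The fingers move at their own pace and stop on an object; "force" is the grip in N (left out, the last holds). Time passes only in rows, so rows that do not move let the fingers close. It gives the time, the measured TCP pose, the force, the opening and the grip force at its end, in the units of the state.
- r.get_state(): the state, without advancing time (a new reading comes with each control period).
- r.snapshot(name): name is "scene" or "top" or "wrist"; returns a dict with "pixels" (480x640x3 uint8, red, green, blue), "fx", "fy", "cx", "cy" (pixels), "cam_to_world" (4x4, takes a point from camera to world coordinates). Camera axes: x right, y down, z forward; pixel columns grow to the right and rows downward; lengths in m; the calibration is good to about 2 mm. The wrist camera is an equidistant fisheye: a pixel r from the principal point sees the ray r / f radians off the axis. A picture is of the moment at which its call begins. There is no depth.
- r.finish_job(): hands the job in; it is judged then, once.
The state is a dict: "clock": time; "q": joint angles; "qd": joint speeds; "joint_torque": joint torques, N m; "tool_pos": TCP position; "eef_rot": TCP orientation; "contact_force": force on the tool from outside, world axes, zero at the start; "moment": the same for the moment, N m; "opening": opening from 0.0 (shut) to 1.0 (fully open); "finger_force": force on a finger pad.
Only numpy, scipy, OpenCV 4.12 (cv2) and the standard library are available. Lean on these libraries where they do the work, as an engineer would, in place of code of your own. Each camera call takes 0.05 s, during which the arm holds its last target. There are 200 camera calls.

## Task

On the gear drive, slide the clear guard fully open towards the motor, then push the loose red collar fully home along the shaft against the sprocket hub and turn it so that its yellow T-handled set screw points squarely at the bright flat of the shaft, before you tighten anything. Tighten the set screw clockwise as far as it goes, without shifting the collar, then slide the guard all the way back over it and leave the other things on the bench where they stand.

Things in the scene. Friction and masses are not known exactly. Their poses are not given: they have to be found in the camera images.
- home (a point): Point on the shaft axis at mid-width of the collar once fully home, 115 mm above the bench. Frame of the fixed grey drive, standing level: z up, y along the shaft from its free end towards sprocket, gearbox and blue-ended motor, x level, pointing away from the robot. Shaft 34 mm thick, free end at y = -111 mm; sprocket hub face at y = +14 mm, sprocket at +36 to +46 mm, 86 mm over its teeth.
- unit: The fixed drive; origin on the bench under the shaft axis, axes as home. Heights over the bench in mm: base plate x -50 to 125, y -50 to 200, 12 high; aluminium flange and gearbox x -35 to 75, y 81 to 190, up to 123; motor x -34 to 74, y 190 to 350, up to 154, with a terminal box on it at y 200 to 270, up to 177. Behind the shaft an aluminium rail (x 103 to 123, y -105 to 255, 195 to 211) on two posts carries the sliding guard.
- flat (a point): Point on the bright milled flat of the dark shaft, 10 mm from the free end, mid-width of the 26 mm wide flat, 11 mm from the shaft axis. Its z is the flat's outward normal, its y runs along the shaft to the gearbox. The flat leans from straight up towards the robot by 23 to 43 degrees, runs along the whole free shaft, and the shaft is braked: it does not turn.
- t_handle (a point): Centre of the set screw's yellow T-handle, a bar 64 mm long (its y), 12 thick (its x), 24 high (its z). z points outwards along the screw axis, square to the shaft and through its axis, 70 mm away. Below: 12 mm stem, red boss (24 mm) from 43 mm off the shaft axis down to the red collar (diameter 60, 26 wide, screw at mid-width). Moving the handle along or round the shaft carries the collar.
- guard_tab (a point): Centre of the black upright grip tab on the sliding guard: 14 mm thick (its x), 64 long (its y), 42 high (its z, up), its foot 21 mm below; 236 mm above the bench. It stands on a level clear plate, 4 mm thick, yellow edges, top 215 mm above the bench, which reaches from the tab 80 mm to -x, 105 mm to +x and 75 mm to either side along y, and covers collar and T-handle when closed.
- guard (a joint): How far the guard is slid open along the shaft towards the motor (+y of the drive), in m: 0 = closed over the collar, 0.17 = fully open, firm stops at both ends; starts at 0 to 0.025. About 3 N of friction; it stays where it is left.
- bush (a joint): How far the collar is from home along the shaft towards the free end, in m: 0 = fully home against the sprocket hub (firm stop), up to 0.07. It slides with about 4 N of friction and stays where it is left.
- collar (a joint): Turn of the collar about the shaft axis, in rad: 0 = set screw straight up, positive = leaning towards the robot (-x of the drive), range -0.9 to 1.1. About 0.3 N m of friction (4 N at the T-handle); it stays where it is left and can still be pushed round after tightening.
- screw (a joint): Turn of the set screw in the collar, in rad, growing as it is tightened, clockwise when you look at the handle towards the shaft: 0 = bar along the shaft, starts at 0 to 0.5, 2.4 = fully tight at a firm stop. About 0.1 N m of friction; its sinking (under 1 mm) is not modelled. One grasp seldom suffices: turn, let go, take it again.
- filter_mid (a point): Bystander, to be left alone: air filter with a clear bowl and a black head, 58 x 58 mm, 106 mm tall, standing near the drive. The point is at its middle, half-way up.
- caster_mid (a point): Bystander, to be left alone: steel caster bracket with a black wheel, 75 x 60 mm foot plate, 88 mm tall, standing near the drive. The point is at its middle, half-way up.
- valve_mid (a point): Bystander, to be left alone: dark steel hydraulic valve with a black coil, 60 x 60 mm, 120 mm tall, standing near the drive. The point is at its middle, half-way up.
- oil_mid (a point): Bystander, to be left alone: white oil bottle with red cap, diameter 56 mm, 170 mm tall, standing beyond the free end of the shaft. The point is at its middle, half-way up.
- spanner_mid (a point): Bystander, to be left alone: steel spanner 170 mm long lying along its own x, lying on the right part of the bench. The point is at its middle, half-way up.
- driver_mid (a point): Bystander, to be left alone: screwdriver 180 mm long lying along its own x, lying on the left part of the bench. The point is at its middle, half-way up.
- gauge_mid (a point): Bystander, to be left alone: round black pressure gauge, diameter 70 mm, 30 mm high, with a brass stub, lying on the right part of the bench. The point is at its middle, half-way up.

How it is judged:
On the way, in this order (a step that is already met when the one before it is completed fails the run):
1. the guard is slid fully open (beyond 0.155 m of 0.17) (value of joint guard above 0.155 m), for 0.1 s.
2. the collar is fully home (within 3 mm), its set screw within 0.09 rad (5 degrees) of the flat's normal, the screw not yet tightened (below 1.2 rad) (value of joint bush below 0.003 m and angle between the z axis of flat and the z axis of t_handle, either way round below 0.09 rad and value of joint screw below 1.2 rad), for 0.2 s.
3. the set screw is tight (above 2.2 rad of 2.4) with the collar still home and facing the flat (value of joint screw above 2.2 rad and value of joint bush below 0.0035 m and angle between the z axis of flat and the z axis of t_handle, either way round below 0.1 rad), for 0.2 s.
At the end, for the whole second after the job is handed in: The guard is closed again within 8 mm; the set screw is tight (joint above 2.2 rad of 2.4), the collar is home within 3.5 mm and its screw points along the flat's normal within 0.1 rad, at rest; the bystanders stand where they were (within 40 mm, standing ones not tipped) (all of step 3 and value of joint guard below 0.008 m and velocity of joint collar between -0.05 and 0.05 rad/s); the robot touches nothing.
It fails at once if the set screw is tightened (beyond 1.2 rad) while the collar is more than 6 mm from home or the screw more than 0.17 rad off the flat (value of joint screw above 1.2 rad and (value of joint bush above 0.006 m or angle between the z axis of flat and the z axis of t_handle, either way round above 0.17 rad)).
It fails at once if a bystander is moved by more than 40 mm (distance of any of filter_mid, caster_mid, valve_mid, oil_mid, spanner_mid, driver_mid, gauge_mid from where it was at the start of the episode above 0.04 m).
It fails at once if a standing bystander is tipped by more than 0.5 rad (angle between any of filter_mid, caster_mid, valve_mid, oil_mid's own z axis and vertical above 0.5 rad).
It also fails if it takes over 70 s, if anything falls off the work surface, if the arm or the gripper's body presses on something with over 40 N, if the wrist force passes 120 N, or if a joint passes its speed limit or range.

## Working session

There is one attempt and no reset: what is moved stays moved. The work goes in short steps, Python scripts to look and compute and a tool call to move; the robot and the scene stay as the last step left them, time stands still between calls to the robot, and variables do not carry over. Pictures are saved under pics/ and viewed, at most 10 in all, crops included, and the job is handed in when it is done.

Besides the shell and the picture viewer there is one more tool, called after "Emit:" in YAML: its name, and indented under it one key for each argument. step_arm: Moves the arm, as the interface text tells. Its arguments: {"type":"object","properties":{"steps":{"type":"array","items":{"type":"array","items":{"type":"number"}}},"force":{"type":"number"}},"required":["steps"]}

```bash
mkdir -p pics; ls
cat > h.py <<'E'
import numpy as np, cv2
from plant import r
from scipy.spatial.transform import Rotation as R
def snap(n,f):
    s=r.snapshot(n); cv2.imwrite(f'pics/{f}.png',s['pixels'][:,:,::-1])
    np.savez(f'pics/{f}.npz',**{k:s[k] for k in ('fx','fy','cx','cy','cam_to_world')}); return s
def proj(f,P):
    s=np.load(f'pics/{f}.npz'); T=np.linalg.inv(s['cam_to_world']); p=np.atleast_2d(P)@T[:3,:3].T+T[:3,3]
    return np.c_[s['fx']*p[:,0]/p[:,2]+s['cx'], s['fy']*p[:,1]/p[:,2]+s['cy']]
def ray(f,uv):
    s=np.load(f'pics/{f}.npz'); T=s['cam_to_world']; d=T[:3,:3]@np.array([(uv[0]-s['cx'])/s['fx'],(uv[1]-s['cy'])/s['fy'],1]); return T[:3,3],d
def atz(f,uv,z):
    o,d=ray(f,uv); return o+d*(z-o[2])/d[2]
E
python3 - <<'E'
from h import *
for n in('scene','top'):
    s=snap(n,n+'0'); print(n,s['fx'],s['cx'],s['cy'],np.round(s['cam_to_world'],3).tolist())
st=r.get_state(); print(st['tool_pos'],st['eef_rot'],st['opening'],st['clock'],st['contact_force'])
E
```

```text
pics
scene 590.048736270784 315.4278683810253 244.06074778308763 [[-0.388, 0.503, -0.772, 1.583], [0.922, 0.219, -0.32, 0.43], [0.008, -0.836, -0.549, 0.893], [0.0, 0.0, 0.0, 1.0]]
top 462.0682694921612 315.5355651174831 237.29017191564085 [[0.013, -0.998, 0.068, 0.473], [-1.0, -0.013, 0.003, -0.018], [-0.002, -0.068, -0.998, 1.204], [0.0, 0.0, 0.0, 1.0]]
[0.20404373 0.59020018 0.25500709] [ 1.65591704e-01  9.86194071e-01 -7.97294372e-04 -8.26085321e-05] 0.9974009584150297 0.1 [ 0.19163022 -0.62238199  0.14385978]
```

View pics/scene0.png

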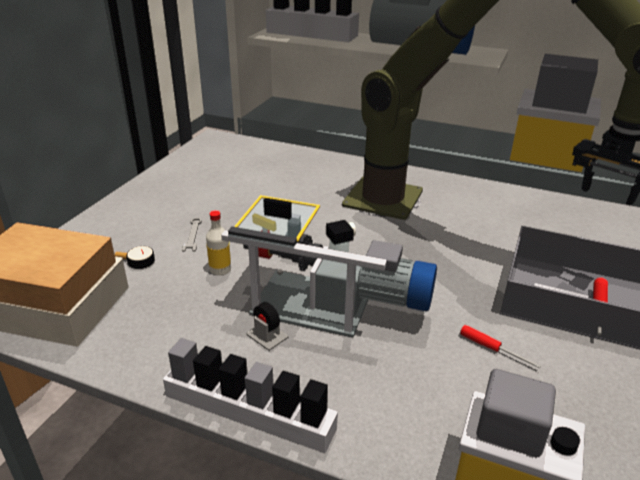

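View pics/top0.png

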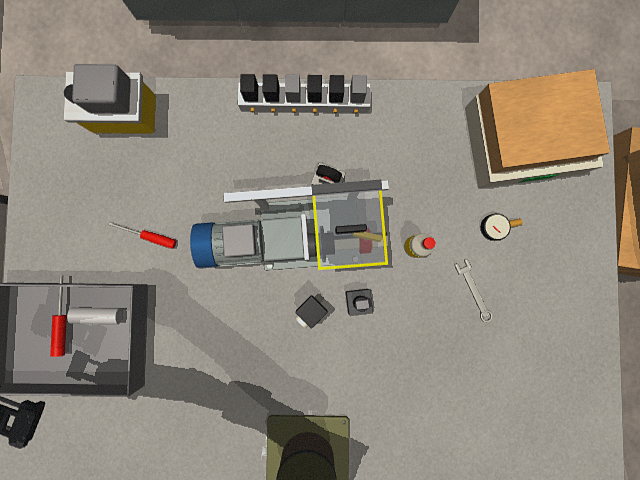

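The top view shows the drive with the blue motor at left (203,245), the yellow-edged guard around (315-387,187-270), the black tab at (350,230) and the yellow bar at (368,237). Next, enlarged crops.

Run:
```python
import cv2
a=cv2.imread('pics/top0.png')[175:275,185:400]; b=cv2.imread('pics/scene0.png')[190:340,215:445]
a=cv2.resize(a,None,fx=3.7,fy=3.7,interpolation=cv2.INTER_CUBIC);b=cv2.resize(b,None,fx=3.4,fy=3.4,interpolation=cv2.INTER_CUBIC)
cv2.imwrite('pics/ca.png',a);cv2.imwrite('pics/cb.png',b)
```

```text
(no output)
```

View pics/ca.png

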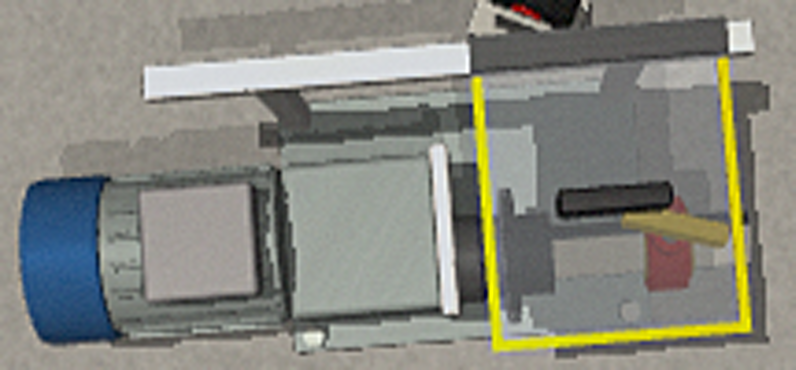

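View pics/cb.png

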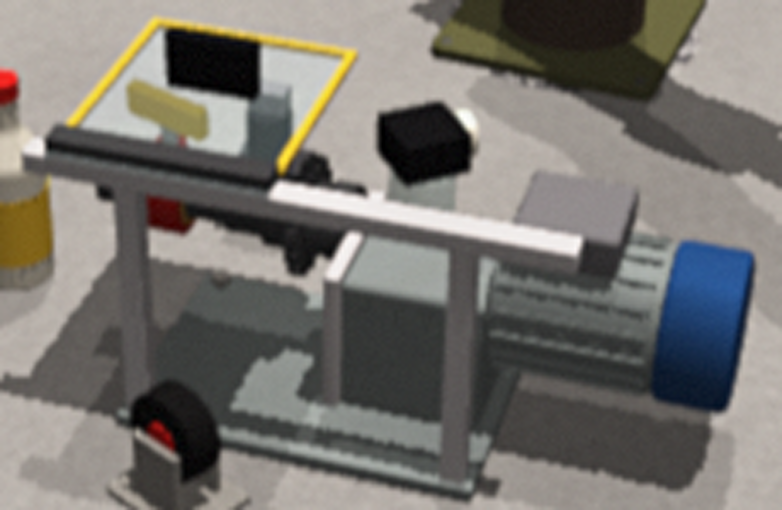

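The crops show the rail ends at ca (144,68)/(147,101)/(752,20)/(754,50), plate corners at (497,350)/(749,328), the bar from (624,219) to (728,235), and in cb the bar centre at about (167,110). Now I'll fit the poses.

```bash
cat > fit.py <<'E'
from h import *
from scipy.optimize import least_squares
A=lambda u,v:('top0',np.array([185+u/3.7,175+v/3.7])-.3)
B=lambda u,v:('scene0',np.array([215+u/3.4,190+v/3.4])-.3)
def W(p,P): 
    P=np.atleast_2d(P); c,s=np.cos(p[2]),np.sin(p[2]); return np.c_[p[0]+c*P[:,0]-s*P[:,1],p[1]+s*P[:,0]+c*P[:,1],P[:,2]]
obs=[(A(144,68),(.123,.255,.211)),(A(147,101),(.103,.255,.211)),(A(752,20),(.123,-.105,.211)),(A(754,50),(.103,-.105,.211)),
 (B(583,235),(.123,.255,.211)),(B(25,150),(.123,-.105,.211))]
pl=[(A(497,350),(-.08,.075)),(A(749,328),(-.08,-.075)),(B(155,20),(-.08,-.075)),(B(355,52),(-.08,.075))]
def res(q):
    p=q[:3];o=[proj(f[0],W(p,P))[0]-f[1] for f,P in obs]
    o+=[proj(f[0],W(p,(q[3]+d[0],q[4]+d[1],.215)))[0]-f[1] for f,d in pl]
    h=W(p,(-.07*np.sin(q[6]),-q[5],.115+.07*np.cos(q[6])))
    o+=[proj('top0',h)[0]-A(676,227)[1], proj('scene0',h)[0]-B(167,110)[1]]
    return np.ravel(o)
if __name__=='__main__':
    s=least_squares(res,[.5,-.1,0,0,0,.03,.3],loss='soft_l1');q=s.x
    print(np.round(q,4)); print(np.round(res(q).reshape(-1,2),1).tolist()); np.save('q.npy',q)
    print('tab',W(q[:3],(q[3],q[4],.236)),'home',W(q[:3],(0,0,.115)))
    for u,v in((624,220),(728,236)): print(atz(*A(u,v),.19))
E
python3 fit.py
```

```text
[ 0.5354 -0.0777  0.0957  0.0226 -0.0127  0.0527 -0.0989]
[[-1.0, 0.4], [-1.2, 0.6], [0.0, -0.3], [0.4, 0.7], [-1.0, 4.8], [-0.9, 0.0], [-0.9, -0.1], [1.0, 0.0], [-0.5, -0.3], [0.6, -0.0], [0.1, -0.2], [0.2, -0.3]]
tab [[ 0.55919044 -0.08816604  0.236     ]] home [[ 0.535431   -0.07768725  0.115     ]]
[ 0.55019725 -0.09778241  0.19      ]
[ 0.54144382 -0.15961338  0.19      ]
```

```bash
sed -i 's/(B(583,235),(.123/(B(583,235),(.103/' fit.py; python3 fit.py
cat >> h.py <<'E'
def plan(P,Rm,n,g,p0=None,R0=None):
    "rounded rows from the present pose to P,Rm"
    st=r.get_state(); p=np.array(st['tool_pos']) if p0 is None else np.array(p0); Q=R.from_quat(st['eef_rot']) if R0 is None else R0
    ps,Qs=p.copy(),Q; rows=[]
    from scipy.spatial.transform import Slerp
    rv=(Q.inv()*Rm).as_rotvec()
    for i in range(1,n+1):
        tp=ps+(np.array(P)-ps)*i/n; tQ=Qs*R.from_rotvec(rv*i/n)
        d=np.round(Q.inv().apply(tp-p)*100,2); w=np.round(np.degrees((Q.inv()*tQ).as_rotvec()),1)
        p=p+Q.apply(d/100); Q=Q*R.from_rotvec(np.radians(w)); rows.append([*(d+0.).tolist(),*(w+0.).tolist(),g])
    for k in range(0,n,8): print(str(rows[k:k+8]).replace(' ',''))
    print('end',np.round(p,4)); return p,Q
def frame(zt,yt):
    zt=np.array(zt,float)/np.linalg.norm(zt); yt=np.array(yt,float); yt-=zt*(yt@zt); yt/=np.linalg.norm(yt)
    return R.from_matrix(np.c_[np.cross(yt,zt),yt,zt])
E
python3 - <<'E'
from h import *; q=np.load('q.npy'); from fit import W
t=W(q[:3],(q[3],q[4],.32))[0]; F=frame([0,0,-1],[np.cos(q[2]),np.sin(q[2]),0])
p,Q=plan([.38,.25,.33],R.from_quat(r.get_state()['eef_rot'])*R.from_euler('z',33,degrees=True),8,-1)
plan([t[0],t[1],.285],F,8,-1,p,Q)
E
```

```text
[ 0.5359 -0.0781  0.0926  0.0223 -0.0125  0.0523 -0.0957]
[[-0.7, -0.2], [-0.9, 0.0], [0.4, -0.4], [0.7, 0.6], [0.6, -0.4], [-1.3, 0.0], [-0.9, -0.2], [1.0, 0.1], [-0.5, -0.3], [0.6, 0.0], [0.1, -0.2], [0.2, -0.3]]
tab [[ 0.55921628 -0.08842024  0.236     ]] home [[ 0.5358572  -0.07805201  0.115     ]]
[ 0.55019725 -0.09778241  0.19      ]
[ 0.54144382 -0.15961338  0.19      ]
[[-3.47,-3.3,-0.93,0.0,0.0,4.1,-1],[-3.69,-3.05,-0.93,0.0,0.0,4.2,-1],[-3.91,-2.77,-0.94,0.0,0.0,4.1,-1],[-4.1,-2.48,-0.93,0.0,0.0,4.1,-1],[-4.26,-2.18,-0.93,0.0,0.0,4.1,-1],[-4.41,-1.87,-0.93,0.0,0.0,4.2,-1],[-4.53,-1.54,-0.93,0.0,0.0,4.1,-1],[-4.63,-1.22,-0.93,0.0,0.0,4.1,-1]]
end [0.38 0.25 0.33]
[[-4.71,-0.83,0.57,0.0,0.0,4.1,-1],[-4.76,-0.5,0.57,0.0,0.0,4.1,-1],[-4.79,-0.15,0.56,0.0,0.0,4.0,-1],[-4.78,0.18,0.57,0.0,0.0,4.1,-1],[-4.76,0.53,0.57,0.0,0.1,4.1,-1],[-4.71,0.86,0.56,0.0,0.0,4.1,-1],[-4.63,1.2,0.56,0.0,0.0,4.1,-1],[-4.54,1.52,0.56,-0.1,0.0,4.0,-1]]
end [ 0.5592 -0.0884  0.285 ]
```

Emit:
step_arm:
  steps:
    - [-3.5,-3.3,-0.9,0,0,4.1,-1]
    - [-3.7,-3.1,-0.9,0,0,4.1,-1]
    - [-3.9,-2.8,-0.9,0,0,4.1,-1]
    - [-4.1,-2.5,-0.9,0,0,4.1,-1]
    - [-4.3,-2.2,-0.9,0,0,4.1,-1]
    - [-4.4,-1.9,-0.9,0,0,4.1,-1]
    - [-4.5,-1.5,-0.9,0,0,4.1,-1]
    - [-4.6,-1.2,-0.9,0,0,4.1,-1]
  force: 20

```text
clock: 1.1
tool_pos: [0.3808, 0.2485, 0.3279]
eef_rot: [0.438, 0.899, -0.0, -0.0]
contact_force: [-0.4, 0.6, 0.1]
opening: 0.999
finger_force: 0.0
```

Emit:
step_arm:
  steps:
    - [-4.7,-0.8,0.6,0,0,4.1,-1]
    - [-4.8,-0.5,0.6,0,0,4.1,-1]
    - [-4.8,-0.2,0.6,0,0,4.1,-1]
    - [-4.8,0.2,0.6,0,0,4.1,-1]
    - [-4.8,0.5,0.6,0,0,4.1,-1]
    - [-4.7,0.9,0.6,0,0,4.1,-1]
    - [-4.6,1.2,0.6,0,0,4.1,-1]
    - [-4.5,1.5,0.5,0,0,4,-1]

```text
clock: 2.1
tool_pos: [0.561, -0.0893, 0.2801]
eef_rot: [0.674, 0.739, -0.0, -0.0]
contact_force: [0.9, 1.5, 0.3]
opening: 1.0
finger_force: 0.0
```

Emit:
step_arm:
  steps:
    - [0,0,2,0,0,0,-1]
    - [0,0,2,0,0,0,-1]
    - [0,0,0,0,0,0,0.8]
    - [0,0,0,0,0,0,0.8]
    - [0,0,0,0,0,0,0.8]
    - [0,0,0,0,0,0,0.8]

```text
clock: 2.85
tool_pos: [0.561, -0.088, 0.2414]
eef_rot: [0.673, 0.74, 0.0, 0.0]
contact_force: [0.5, 0.6, 0.2]
opening: 0.57
finger_force: 0.0
```

Emit:
step_arm:
  steps:
    - [0,0,0,0,0,0,1]
    - [0,0,0,0,0,0,1]
    - [0,0,0,0,0,0,1]
    - [0,0,0,0,0,0,1]
    - [0,0,0,0,0,0,1]

```text
clock: 3.48
tool_pos: [0.5587, -0.0882, 0.2405]
eef_rot: [0.673, 0.74, -0.001, -0.002]
contact_force: [-5.8, 0.6, 3.7]
opening: 0.156
finger_force: 20.0
```

Emit:
step_arm:
  steps:
    - [2,0,0,0,0,0,1]
    - [2.5,0,0,0,0,0,1]
    - [2.5,0,0,0,0,0,1]
    - [2.5,0,0,0,0,0,1]
    - [2.5,0,0,0,0,0,1]
    - [1.5,0,0,0,0,0,1]
    - [0.5,0,0,0,0,0,1]
    - [0.2,0,0,0,0,0,1]

```text
clock: 4.47
tool_pos: [0.546, 0.0524, 0.2405]
eef_rot: [0.673, 0.74, -0.001, -0.001]
contact_force: [-5.0, -4.1, 2.5]
opening: 0.155
finger_force: 20.0
```

Emit:
step_arm:
  steps:
    - [0.5,0,0,0,0,0,1]
    - [0.4,0,0,0,0,0,1]
    - [0.4,0,0,0,0,0,1]
    - [0,0,0,0,0,0,1]

```text
clock: 4.97
tool_pos: [0.5447, 0.0656, 0.2405]
eef_rot: [0.673, 0.74, -0.001, -0.001]
contact_force: [-4.2, -2.4, 3.3]
opening: 0.16
finger_force: 20.0
```

Travel is 0.154 m so far. I'll keep going to the stop in small steps.

Emit:
step_arm:
  steps:
    - [0.4,0,0,0,0,0,1]
    - [0.4,0,0,0,0,0,1]
    - [0.4,0,0,0,0,0,1]
    - [0.2,0,0,0,0,0,1]

```text
clock: 5.48
tool_pos: [0.544, 0.0739, 0.2405]
eef_rot: [0.674, 0.738, -0.004, 0.002]
contact_force: [-1.9, -14.3, 1.4]
opening: 0.156
finger_force: 20.0
```

Emit:
step_arm:
  steps:
    - [-0.3,0,0,0,0,0,0.3]
    - [0,0,0,0,0,0,0.3]
    - [0,0,0,0,0,0,0.3]
    - [0,0,-2,0,0,0,0.3]
    - [0,0,-3,0,0,0,0]
    - [0,-4,-3,0,0,0,0]
    - [0,-5,-1,0,0,0,0]
    - [0,-5,0,0,0,0,0]

```text
clock: 6.48
tool_pos: [0.405, 0.0645, 0.3316]
eef_rot: [0.672, 0.74, 0.002, 0.001]
contact_force: [0.5, 1.1, 0.0]
opening: 0.499
finger_force: 0.0
```

Run:
```python
from h import *
a=snap('top','top1');b=snap('scene','scene1')
a=cv2.imread('pics/top1.png')[190:270,290:400]; b=cv2.imread('pics/scene1.png')[185:285,215:345]
a=cv2.resize(a,None,fx=6,fy=6,interpolation=cv2.INTER_CUBIC);b=cv2.resize(b,None,fx=6,fy=6,interpolation=cv2.INTER_CUBIC)
cv2.imwrite('pics/ca1.png',a);cv2.imwrite('pics/cb1.png',b)
```

```text
(no output)
```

View pics/ca1.png

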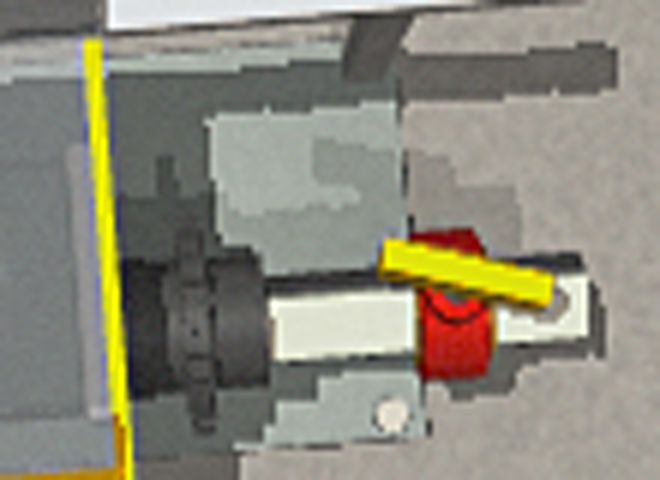

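View pics/cb1.png

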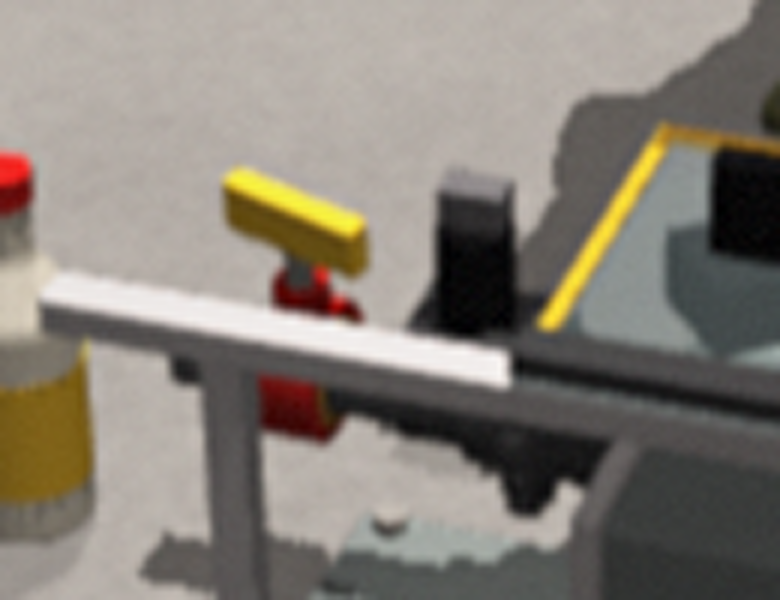

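Top view: the flat runs from ca1 (272,293)-(272,360) to (585,272)-(588,338). The bar runs from (383,255) to (553,290), with the boss at (455,300). Next I'll check the wrist camera geometry for a closer view.

Run:
```python
from h import *
s=r.snapshot('wrist'); st=r.get_state(); print(s['fx'],s['cx'],s['cy'])
T=np.eye(4);T[:3,:3]=R.from_quat(st['eef_rot']).as_matrix();T[:3,3]=st['tool_pos']
print(np.round(np.linalg.inv(T)@s['cam_to_world'],3)); print(st['q'])
q=np.load('q.npy');from fit import W
print(W(q[:3],[(0,-.101,.125),(0,-.03,.12),(-.0,.0,.115)]))
# oil bottle cap
print(atz('top0',(428,243),.17))
```

```text
371.64829954431775 315.3364877962514 241.52874247720678
[[-0.001 -0.962 -0.271  0.069]
 [ 1.     0.    -0.005 -0.004]
 [ 0.005 -0.271  0.962 -0.13 ]
 [ 0.     0.     0.     1.   ]]
[-0.39131762  0.29878222  0.16367632  2.07362516 -0.06986563  0.77472315
 -0.08862297]
[[ 0.54519256 -0.17861965  0.125     ]
 [ 0.53863008 -0.10792359  0.12      ]
 [ 0.5358572  -0.07805201  0.115     ]]
[ 0.53396298 -0.26661761  0.17      ]
```

Run:
```python
from h import *; q=np.load('q.npy'); ca,sa=np.cos(q[2]),np.sin(q[2]); e=np.array([ca,sa,0]); t=np.radians(25)
F=frame(np.sin(t)*e-np.cos(t)*np.array([0,0,1]),np.cos(t)*e+np.sin(t)*np.array([0,0,1]))
p,Q=plan([.43,-.13,.19],F,5,0)
F0=frame([0,0,-1],e)
p,Q=plan([.48,-.12,.29],F0,3,-1,p,Q)
plan([.58,-.12,.25],F0,3,-1,p,Q)
```

```text
[[-3.92,0.16,2.82,-5.0,0.0,0.0,0],[-3.91,-0.09,2.82,-5.0,0.0,0.1,0],[-3.92,-0.33,2.8,-5.0,-0.1,0.0,0],[-3.92,-0.57,2.77,-5.0,0.0,0.1,0],[-3.91,-0.8,2.71,-5.0,0.0,0.0,0]]
end [ 0.43 -0.13  0.19]
[[0.18,2.94,-2.31,8.3,0.0,0.0,-1],[0.18,2.57,-2.71,8.3,0.0,0.0,-1],[0.17,2.16,-3.05,8.4,0.0,0.0,-1]]
end [ 0.48 -0.12  0.29]
[[-0.31,3.32,1.33,0.0,0.0,0.0,-1],[-0.3,3.32,1.33,0.0,0.0,0.0,-1],[-0.31,3.32,1.33,0.0,0.0,0.0,-1]]
end [ 0.58 -0.12  0.25]
```

Emit:
step_arm:
  steps:
    - [-3.9,0.2,2.8,-5,0,0,0]
    - [-3.9,-0.1,2.8,-5,0,0,0]
    - [-3.9,-0.3,2.8,-5,0,0,0]
    - [-3.9,-0.6,2.8,-5,0,0,0]
    - [-3.9,-0.8,2.7,-5,0,0,0]
    - [0,0,0,0,0,0,0]
    - [0,0,0,0,0,0,0]

```text
clock: 7.5
tool_pos: [0.4348, -0.0761, 0.241]
eef_rot: [0.662, 0.733, 0.123, 0.093]
contact_force: [-0.4, -0.3, 1.1]
opening: 0.501
finger_force: 0.0
```

```bash
python3 -c "
from h import *
snap('wrist','wA'); print(r.get_state()['tool_pos'])"
```

```text
[ 0.43466723 -0.07581034  0.24105756]
```

Emit:
step_arm:
  steps:
    - [0.2,2.9,-2.3,8.3,0,0,-1]
    - [0.2,2.6,-2.7,8.3,0,0,-1]
    - [0.2,2.2,-3,8.4,0,0,-1]
    - [-0.3,3.3,1.3,0,0,0,-1]
    - [-0.3,3.3,1.3,0,0,0,-1]
    - [-0.3,3.3,1.3,0,0,0,-1]
    - [0,0,0,0,0,0,-1]
    - [0,0,0,0,0,0,-1]

```text
clock: 8.55
tool_pos: [0.5757, -0.0639, 0.2582]
eef_rot: [0.667, 0.745, 0.014, -0.018]
contact_force: [0.5, 0.3, 0.6]
opening: 1.0
finger_force: 0.0
```

```bash
cat >> h.py <<'E'
def projw(f,P):
    s=np.load(f'pics/{f}.npz'); T=np.linalg.inv(s['cam_to_world']); p=np.atleast_2d(P)@T[:3,:3].T+T[:3,3]
    rr=np.hypot(p[:,0],p[:,1]); k=np.arctan2(rr,p[:,2])/rr
    return np.c_[s['fx']*p[:,0]*k+s['cx'], s['fy']*p[:,1]*k+s['cy']]
E
python3 - <<'E'
from h import *
snap('wrist','wB'); print(r.get_state()['tool_pos'])
from fit import W; q=np.load('q.npy'); ims=[]
for f in('wA','wB'):
    c=projw(f,W(q[:3],[(0,-.111,.12),(0,.014,.12)])); print(f,np.round(c))
    m=c.mean(0).astype(int); x0=int(np.clip(m[0]-130,0,380)); y0=int(np.clip(m[1]-190,0,80)); print(x0,y0)
    ims.append(cv2.resize(cv2.imread(f'pics/{f}.png')[y0:y0+400,x0:x0+260],None,fx=1.5,fy=1.5,interpolation=cv2.INTER_CUBIC))
cv2.imwrite('pics/cAB.png',np.hstack(ims))
E
```

```text
[ 0.57561935 -0.0641188   0.25843637]
wA [[381. 369.]
 [391. 233.]]
255 80
wB [[267. 377.]
 [262. 236.]]
134 80
```

View pics/cAB.png

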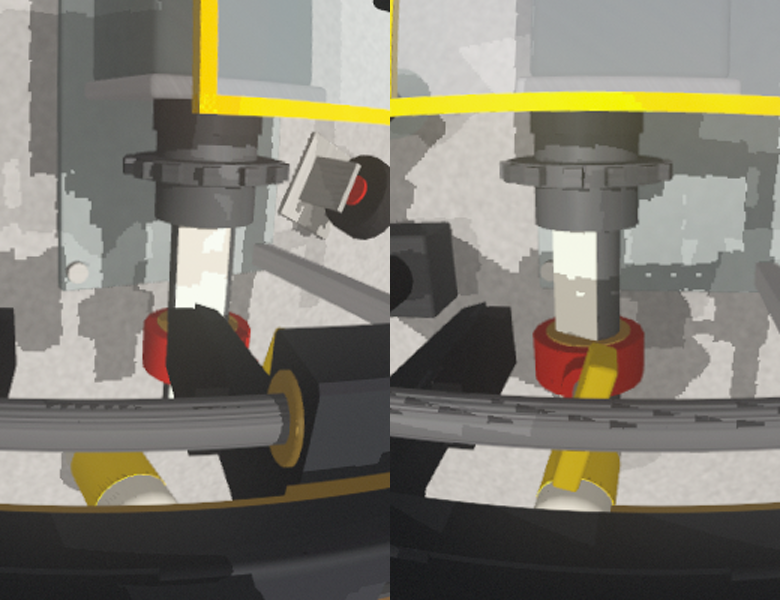

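In wA (left), the bright flat spans crop columns ~178-230 at row 260, with a dark shaft sliver at 170. In wB (right), the flat spans 553-599 and the dark shaft side runs to 620. I'll take edge profiles and fit the angle.

Run:
```python
from h import *
for f,x0,a in(('wA',255,(110,160)),('wB',134,(100,160))):
    g=cv2.imread(f'pics/{f}.png').astype(int).sum(2)//3
    for v in(243,250,260): print(f,v,x0+a[0]-0,g[v,x0+a[0]:x0+a[1]].tolist())
```

```text
wA 243 365 [176, 177, 174, 148, 72, 66, 66, 69, 127, 205, 229, 229, 229, 229, 230, 229, 230, 229, 230, 229, 229, 229, 229, 229, 230, 237, 247, 247, 247, 247, 247, 247, 247, 247, 247, 247, 247, 246, 237, 230, 230, 230, 207, 134, 103, 107, 147, 193, 194, 193]
wA 250 365 [176, 175, 170, 119, 69, 68, 73, 88, 184, 220, 229, 229, 229, 229, 229, 229, 229, 229, 230, 230, 229, 229, 230, 230, 229, 230, 229, 230, 230, 229, 230, 229, 230, 230, 229, 229, 229, 230, 229, 230, 229, 220, 180, 105, 103, 130, 177, 192, 192, 192]
wA 260 365 [173, 175, 166, 88, 69, 69, 72, 96, 208, 228, 228, 228, 229, 229, 228, 229, 228, 229, 229, 229, 229, 229, 229, 229, 229, 231, 235, 235, 234, 229, 229, 229, 229, 229, 229, 229, 229, 229, 229, 229, 229, 196, 121, 104, 124, 167, 193, 193, 194, 194]
wB 243 234 [195, 195, 194, 195, 195, 194, 194, 195, 218, 238, 241, 241, 241, 241, 242, 242, 242, 242, 241, 241, 242, 241, 241, 241, 241, 242, 241, 241, 241, 241, 241, 242, 241, 242, 241, 241, 234, 192, 112, 109, 109, 107, 105, 102, 101, 97, 96, 93, 92, 86, 80, 77, 75, 99, 131, 132, 132, 178, 194, 194]
wB 250 234 [132, 134, 135, 135, 135, 135, 134, 135, 165, 231, 241, 241, 241, 241, 242, 241, 241, 241, 242, 241, 242, 242, 241, 241, 241, 241, 241, 242, 241, 242, 241, 241, 242, 241, 241, 241, 234, 190, 106, 112, 110, 109, 105, 104, 101, 98, 96, 93, 89, 85, 81, 76, 77, 99, 131, 133, 184, 195, 195, 187]
wB 260 234 [140, 151, 151, 152, 150, 150, 151, 151, 150, 228, 242, 242, 241, 241, 242, 242, 241, 242, 241, 241, 241, 241, 241, 242, 242, 241, 241, 241, 242, 241, 241, 241, 242, 241, 241, 241, 234, 199, 127, 111, 109, 108, 106, 103, 101, 97, 96, 94, 91, 84, 82, 75, 78, 109, 106, 106, 105, 106, 105, 106]
```

```bash
cat > flat.py <<'E'
from h import *; from fit import W; from scipy.optimize import least_squares
q=np.load('q.npy'); ph=np.arccos(11/17)
O={'wA':{243:(3.25,8.29,42.57,45.97),250:(2.99,7.7,42.06,45.37),260:(2.61,7.44,41.38,44.57)},
   'wB':{243:(None,8.07,37.1,53.07),250:(None,8.32,37.07,53.07),260:(None,8.64,37.26,None)}}
X0={'wA':365,'wB':234}; ys=np.linspace(-.05,.014,9)
def edges(f,v,th,dx,dz,yaw):
    a=np.r_[th+ph,np.linspace(th+ph,th+2*np.pi-ph,60),th-ph]   # angle from up, + towards -x
    us=[]
    for t in a:
        c=projw(f,W([q[0]+dx,q[1],q[2]+yaw],np.c_[-.017*np.sin(t)*np.ones(9),ys,.115+dz+.017*np.cos(t)*np.ones(9)]))
        o=np.argsort(c[:,1]); us.append(np.interp(v,c[o,1],c[o,0]))
    us=np.array(us); return us.min(),us[0],us[-1],us.max()
def res(p):
    o=[p[1]/.003,p[2]/.003,p[3]/.01,p[4]/3,p[5]/3]
    for f,k in(('wA',4),('wB',5)):
        for v,e in O[f].items():
            m=edges(f,v,*p[:4]); o+=[(X0[f]+ob+p[k]*1-mm)/.5 for ob,mm in zip(e,m) if ob is not None]
    return np.array(o)
for th in(.45,.65):
    s=least_squares(res,[th,0,0,0,0,0],x_scale=[.1,.001,.001,.01,1,1]); C=np.linalg.inv(s.jac.T@s.jac)
    print(np.round(s.x,4),'sd',np.round(np.sqrt(np.diag(C)),4),2*s.cost); 
print(np.round(s.fun*.5,2).tolist())
E
python3 flat.py
```

```text
[ 4.516e-01  7.000e-04  3.100e-03 -1.000e-03  6.115e-01 -7.694e-01] sd [1.4400e-02 1.5000e-03 1.5000e-03 8.7000e-03 1.8688e+00 1.8720e+00] 4.741582921732409
[ 4.516e-01  7.000e-04  3.100e-03 -1.000e-03  6.115e-01 -7.694e-01] sd [1.4400e-02 1.5000e-03 1.5000e-03 8.7000e-03 1.8688e+00 1.8720e+00] 4.741582921731782
[0.12, 0.52, -0.05, 0.1, -0.13, 0.17, -0.18, 0.2, -0.01, 0.2, -0.46, 0.16, -0.12, 0.25, -0.24, 0.2, -0.18, -0.26, 0.14, 0.22, -0.22, 0.04, 0.22, -0.22, 0.1]
```

Flat lean θ ≈ 0.452 rad (±0.015). Now I'll plan the handle grasp (c ≈ -0.10, s ≈ 0.23, bush ≈ 52 mm).

```bash
cat > tool.py <<'E'
from h import *; from fit import W
q=np.load('q.npy'); p3=q[:3]+np.array([.0004,0,0]); ez=np.array([0,0,1.])
ex=np.array([np.cos(q[2]),np.sin(q[2]),0]); ey=np.array([-np.sin(q[2]),np.cos(q[2]),0])
def hp(c,b,s,rad):
    "TCP pose on the handle: collar angle c, bush b, screw s, TCP radius rad"
    zo=-np.sin(c)*ex+np.cos(c)*ez; xp=np.cos(c)*ex+np.sin(c)*ez
    return W(p3,(-rad*np.sin(c),-b,.115+rad*np.cos(c)))[0], frame(-zo,np.cos(s)*xp-np.sin(s)*ey)
def err(P,F):
    st=r.get_state(); Q=R.from_quat(st['eef_rot']); print('err tool mm',np.round(1000*Q.inv().apply(P-st['tool_pos']),1),'deg',np.round(np.degrees((Q.inv()*F).as_rotvec()),1),'t',st['clock'])
E
python3 - <<'E'
from tool import *
P,F=hp(-.1,.052,.234,.14); p,Q=plan(P,F,5,-1); P,F=hp(-.1,.052,.234,.075); plan(P,F,3,-1,p,Q)
E
```

```text
[[-1.24,-0.55,0.03,1.0,-0.6,2.9,-1],[-1.26,-0.49,0.05,1.1,-0.7,2.9,-1],[-1.29,-0.42,0.07,1.0,-0.6,2.9,-1],[-1.3,-0.36,0.09,1.0,-0.7,2.9,-1],[-1.32,-0.28,0.12,1.1,-0.6,2.9,-1]]
end [ 0.555  -0.1285  0.2543]
[[0.0,0.0,2.17,0.0,0.0,0.0,-1],[0.0,0.0,2.16,0.0,0.0,0.0,-1],[-0.01,0.0,2.17,0.0,0.0,0.0,-1]]
end [ 0.5485 -0.1292  0.1896]
```

Emit:
step_arm:
  steps:
    - [-1.2,-0.5,0,1,-0.6,2.9,-1]
    - [-1.3,-0.5,0.1,1,-0.7,2.9,-1]
    - [-1.3,-0.4,0.1,1,-0.6,2.9,-1]
    - [-1.3,-0.4,0.1,1,-0.7,2.9,-1]
    - [-1.3,-0.3,0.1,1.1,-0.6,2.9,-1]
    - [0,0,0,0,0,0,-1]
    - [0,0,0,0,0,0,-1]

```text
clock: 9.48
tool_pos: [0.556, -0.1283, 0.2533]
eef_rot: [0.754, 0.655, -0.039, -0.029]
contact_force: [-0.2, 0.7, 0.0]
opening: 0.998
finger_force: 0.0
```

Run:
```python
from tool import *
snap('wrist','wC'); err(*hp(-.1,.052,.234,.075))
c=projw('wC',W(p3,(.007,-.052,.185)));print(c)
x0,y0=int(c[0,0])-130,min(int(c[0,1])-100,280)
cv2.imwrite('pics/cC.png',cv2.resize(cv2.imread('pics/wC.png')[y0:y0+200,x0:x0+260],None,fx=3,fy=3)); print(x0,y0)
```

```text
err tool mm [-0.7 -1.2 64.2] deg [ 0.1 -0.1  0.1] t 9.525
[[314.01306471 264.11988119]]
184 164
```

View pics/cC.png

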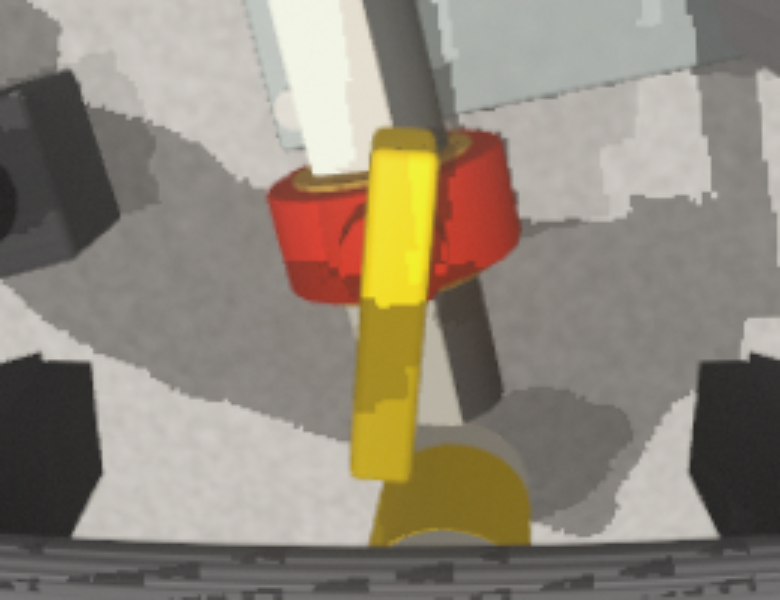

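The wrist view shows the bar from (403,135) to (382,480), centred between the fingers and about 3.5° off the tool axis. I'll correct that and descend.

Emit:
step_arm:
  steps:
    - [0,0,2.2,0,0,3.4,-1]
    - [-0.1,-0.1,2.2,0,0,0,-1]
    - [-0.1,0,2,0,0,0,-1]
    - [0,0,0,0,0,0,0.7]
    - [0,0,0,0,0,0,0.7]
    - [0,0,0,0,0,0,0.7]
    - [0,0,0,0,0,0,0.7]
    - [0,0,0,0,0,0,0.7]

```text
clock: 10.52
tool_pos: [0.5485, -0.1309, 0.1902]
eef_rot: [0.773, 0.632, -0.04, -0.028]
contact_force: [-0.7, -0.1, -0.4]
opening: 0.456
finger_force: 0.0
```

Emit:
step_arm:
  steps:
    - [0,0,0,0,0,0,1]
    - [0,0,0,0,0,0,1]
    - [0,0,0,0,0,0,1]
    - [0,0,0,0,0,0,1]
  force: 15

```text
clock: 11.02
tool_pos: [0.5487, -0.131, 0.1899]
eef_rot: [0.773, 0.632, -0.04, -0.027]
contact_force: [1.3, -0.0, -1.1]
opening: 0.132
finger_force: 15.0
```

Run:
```python
from tool import *
err(*hp(-.1,.052,.293,.075))
P,F=hp(-.1,.004,.293,.075); p,Q=plan(P,F,8,1)
st=r.get_state(); v=np.array(st['tool_pos'])-W(p3,(0,0,.115))[0]; print('drive',v@ex,v@ey,v@ez, 'c',-np.arctan2(v@ex,v@ez),np.hypot(v@ex,v@ez),st['opening'])
```

```text
err tool mm [ 1.8 -0.5  0.2] deg [ 0.2 -0.1 -0. ] t 11.025
[[0.6,-0.18,0.0,0.0,0.0,0.0,1],[0.59,-0.18,0.01,0.0,0.0,0.0,1],[0.6,-0.18,0.0,0.1,0.0,0.0,1],[0.6,-0.18,0.0,0.0,0.0,0.0,1],[0.6,-0.18,0.01,0.0,-0.1,0.0,1],[0.59,-0.18,0.0,0.0,0.0,0.0,1],[0.6,-0.18,0.0,0.0,0.0,0.0,1],[0.6,-0.18,0.0,0.1,0.0,0.0,1]]
end [ 0.5441 -0.0813  0.1897]
drive 0.0074799383585855365 -0.05388542012634697 0.07485002784089202 c -0.09960166098286906 0.07522284324346262 0.13215536992845145
```

Emit:
step_arm:
  steps:
    - [0.6,-0.18,0,0,0,0,1]
    - [0.6,-0.18,0,0,0,0,1]
    - [0.6,-0.18,0,0,0,0,1]
    - [0.6,-0.18,0,0,0,0,1]
    - [0.6,-0.18,0,0,0,0,1]
    - [0.6,-0.18,0,0,0,0,1]
    - [0.6,-0.18,0,0,0,0,1]
    - [0.4,-0.12,0,0,0,0,1]
  force: 25

```text
clock: 12.02
tool_pos: [0.5442, -0.0826, 0.1899]
eef_rot: [0.773, 0.632, -0.04, -0.027]
contact_force: [2.3, -3.4, -4.4]
opening: 0.135
finger_force: 25.0
```

Emit:
step_arm:
  steps:
    - [0.2,-0.06,0,0,0,0,1]
    - [0.2,-0.06,0,0,0,0,1]
    - [0.2,-0.06,0,0,0,0,1]

```text
clock: 12.4
tool_pos: [0.5437, -0.0769, 0.1899]
eef_rot: [0.773, 0.632, -0.04, -0.027]
contact_force: [4.2, -4.5, -5.7]
opening: 0.133
finger_force: 25.0
```

```bash
cat >> tool.py <<'E'
def where():
    st=r.get_state(); v=np.array(st['tool_pos'])-W(p3,(0,0,.115))[0]; Q=R.from_quat(st['eef_rot']); zo=-Q.apply([0,0,1]); f=np.array(st['contact_force'])
    print('t',st['clock'],'y mm',round(1000*(v@ey),1),'c pos',round(-np.arctan2(v@ex,v@ez),3),'c tool',round(-np.arctan2(zo@ex,zo@ez),3),'ylean',round(zo@ey,3),'rad',round(1000*np.hypot(v@ex,v@ez),1),'F drive',np.round([f@ex,f@ey,f@ez],1),'M',np.round(st['moment'],2),'open',round(st['opening'],3),'q',np.round(st['q'],2))
E
python3 -c "
from tool import *
where()"
```

```text
t 12.4 y mm 0.5 c pos -0.1 c tool -0.097 ylean -0.001 rad 75.3 F drive [ 3.8 -4.8 -5.7] M [-0.95 -0.86 -0.02] open 0.133 q [-0.27  0.79  0.57  1.8  -0.52  0.81  0.37]
```

Emit:
step_arm:
  steps:
    - [0.2,-0.06,0,0,0,0,1]
    - [0.2,-0.06,0,0,0,0,1]

```text
clock: 12.65
tool_pos: [0.5433, -0.0728, 0.1899]
eef_rot: [0.773, 0.632, -0.04, -0.027]
contact_force: [3.6, -4.1, -5.0]
opening: 0.136
finger_force: 25.0
```

Emit:
step_arm:
  steps:
    - [0.15,-0.05,0,0,0,0,1]
    - [0.15,-0.05,0,0,0,0,1]

```text
clock: 12.9
tool_pos: [0.5432, -0.0721, 0.19]
eef_rot: [0.774, 0.632, -0.041, -0.025]
contact_force: [4.6, -10.4, -8.5]
opening: 0.136
finger_force: 25.0
```

Emit:
step_arm:
  steps:
    - [0.15,-0.05,0,0,0,0,1]
    - [0,0,0,0,0,0,1]

```text
clock: 13.15
tool_pos: [0.5432, -0.0719, 0.19]
eef_rot: [0.774, 0.631, -0.041, -0.024]
contact_force: [4.6, -9.5, -8.6]
opening: 0.133
finger_force: 25.0
```

Run:
```python
from tool import *
where(); snap('top','t2'); snap('wrist','wD')
a=cv2.imread('pics/t2.png'); 
c=proj('t2',W(p3,(0,.01,.15)))[0].astype(int); x0,y0=c[0]-50,c[1]-35
A_=cv2.resize(a[y0:y0+75,x0:x0+100],None,fx=4,fy=4,interpolation=cv2.INTER_CUBIC)
w=projw('wD',W(p3,(0,.01,.15)))[0].astype(int); print(c,w); b=cv2.imread('pics/wD.png'); u,v=w[0]-100,max(w[1]-100,0)
B_=cv2.resize(b[v:v+150,u:u+200],None,fx=2,fy=2); cv2.imwrite('pics/cD.png',np.hstack([A_,B_])); print(x0,y0,u,v)
```

```text
t 13.15 y mm 5.5 c pos -0.099 c tool -0.096 ylean 0.005 rad 75.4 F drive [ 3.7 -9.9 -8.6] M [-2.44 -1.25  0.18] open 0.133 q [-0.28  0.79  0.58  1.8  -0.52  0.8   0.36]
[338 241] [306 275]
288 206 206 175
```

View pics/cD.png

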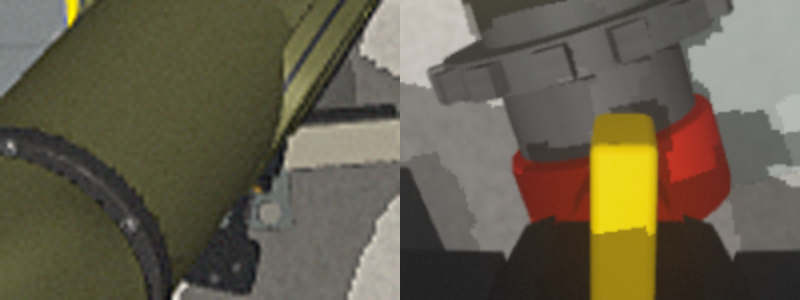

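The right half shows the collar flush against the hub, with the bar end's top edge at crop (625,143). I'll work out the bar centre relative to the TCP from it.

Run:
```python
from tool import *
from scipy.optimize import fsolve
def tool(f,uv,h,st_p,Q):   # point on tool plane z=h (from TCP) seen at uv
    g=lambda a: projw(f,st_p+Q.apply([a[0],a[1],h]))[0]-uv
    return fsolve(g,[0,0])
st=r.get_state(); Q=R.from_quat(st['eef_rot']); p=np.array(st['tool_pos'])
a=tool('wD',[206+225/2,175+143/2],-.007,p,Q); print('wD end',a*1000,'centre x',a[0]*1000-32)
# wC : TCP 0.139 from axis -> top face at 0.057 ahead
p=np.array([.556,-.1283,.2533]);Q=R.from_quat([.754,.655,-.039,-.029])
for uv in([184+404/3,164+150/3],[184+382/3,164+480/3]):
    b=tool('wC',uv,.0572,p,Q); w=p+Q.apply([*b,.0572]); v=w-W(p3,(0,0,.115))[0]; print('wC',b*1000,'drive y',v@ey*1000,v@ex*1000)
```

```text
wD end [32.27535477  0.7262106 ] centre x 0.27535476762261624
wC [30.71285306  1.27026446] drive y -22.17353382717938 17.74730856789821
wC [-32.76219136  -2.82399279] drive y -82.99207990134354 -0.8005841518266394
```

```bash
cat >> tool.py <<'E'
def path(poses,g,gr=None):
    st=r.get_state(); p=np.array(st['tool_pos']); Q=R.from_quat(st['eef_rot']); rows=[]
    for P,F in poses:
        d=np.round(Q.inv().apply(P-p)*100,2); w=np.round(np.degrees((Q.inv()*F).as_rotvec()),1)
        p=p+Q.apply(d/100); Q=Q*R.from_rotvec(np.radians(w)); rows.append([*(d+0.).tolist(),*(w+0.).tolist(),g])
    for k in range(0,len(rows),8): print(str(rows[k:k+8]).replace(' ',''))
E
python3 - <<'E'
from tool import *
path([hp(c,-.0055,.30,.0754) for c in np.linspace(-.099,.452,11)[1:]],1)
E
```

```text
[[-0.12,-0.4,0.01,-2.7,1.2,0.3,1],[-0.12,-0.39,0.01,-3.1,0.9,0.0,1],[-0.13,-0.4,0.01,-3.0,0.9,0.0,1],[-0.12,-0.4,0.01,-3.0,1.0,0.0,1],[-0.12,-0.39,0.02,-3.0,0.9,0.0,1],[-0.13,-0.4,0.01,-3.0,0.9,0.0,1],[-0.12,-0.4,0.01,-3.0,1.0,0.0,1],[-0.12,-0.39,0.01,-3.0,0.9,0.0,1]]
[[-0.12,-0.4,0.01,-3.1,0.9,0.0,1],[-0.13,-0.4,0.01,-3.0,1.0,0.0,1]]
```

Emit:
step_arm:
  steps:
    - [-0.12,-0.4,0.01,-3,1,0,1]
    - [-0.12,-0.4,0.01,-3,0.9,0,1]
    - [-0.12,-0.4,0.01,-3,0.9,0,1]
    - [-0.12,-0.4,0.01,-3,0.9,0,1]
    - [-0.12,-0.4,0.01,-3,0.9,0,1]
    - [-0.12,-0.4,0.01,-3,0.9,0,1]
    - [-0.12,-0.4,0.01,-3,0.9,0,1]
    - [-0.12,-0.4,0.01,-3,0.9,0,1]

```text
clock: 14.25
tool_pos: [0.5131, -0.0736, 0.1939]
eef_rot: [0.765, 0.625, 0.132, 0.083]
contact_force: [7.6, 0.0, -37.7]
opening: 0.132
finger_force: 24.9
```

Run:
```python
from tool import *
where(); path([hp(c,-.0055,.30,.0754) for c in (.40,.452,.452)],1)
```

```text
t 14.25 y mm 6.6 c pos 0.279 c tool 0.314 ylean -0.009 rad 82.1 F drive [  7.6  -0.7 -37.7] M [-0.29  1.62 -0.68] open 0.132 q [ 0.13  0.59 -0.05  2.22 -1.    0.04  0.88]
[[-0.38,-0.86,0.69,-4.9,0.9,0.3,1],[-0.11,-0.38,0.01,-2.8,0.9,0.0,1],[0.0,0.0,0.0,0.0,0.0,0.0,1]]
```

The wrist is at its joint limits (q5 = -1, q6 = 0.04), so the lean needs the other wrist configuration. I'll let go, back off and work out the kinematics.

Emit:
step_arm:
  steps:
    - [0,0,0,0,0,0,0.2]
    - [0,0,0,0,0,0,0]
    - [0,0,0,0,0,0,-0.5]
    - [0,0,-1,0,0,0,-1]
    - [0,0,-2,0,0,0,-1]
    - [0,0,-2,0,0,0,-1]

```text
clock: 15.0
tool_pos: [0.5011, -0.0742, 0.2454]
eef_rot: [0.764, 0.625, 0.135, 0.086]
contact_force: [1.0, 0.4, 1.4]
opening: 0.792
finger_force: 0.0
```

```bash
cat > kin.py <<'E'
from h import *; from scipy.optimize import least_squares; import itertools,json
AX=[2,1,2,1,2,1,2]
def fk(q,sg,L):
    # L: d1,d3,d5,d7, elbow offset a3,a4, wrist offset a6, tool yaw offset ; upright zero pose
    T=R.identity(); p=np.array([0,0,0.])
    pre=[(0,0,L[0]),(0,0,0),(0,0,0),(L[4],0,L[1]),(L[5],0,0),(0,0,L[2]),(L[6],0,0)]
    for i in range(7):
        p=p+T.apply(pre[i]); T=T*R.from_rotvec(sg[i]*q[i]*np.eye(3)[AX[i]])
    p=p+T.apply([0,0,L[3]]); return p,T*R.from_euler('z',L[7])
E
python3 - <<'E'
from kin import *
st=r.get_state(); np.set_printoptions(suppress=True); print(np.round(st['q'],4).tolist(),st['tool_pos'],st['contact_force'],st['clock'])
D=[([-1.204,.689,-.195,1.565,.157,.902,-.215],[.204,.5902,.255],[.16559,.98619,-.0008,0]),
([-.39132,.29878,.16368,2.07363,-.06987,.77472,-.08862],[.405,.0645,.3316],[.672,.74,.002,.001]),
([-.27,.79,.57,1.8,-.52,.81,.37],[.5437,-.0769,.1899],[.773,.632,-.04,-.027]),
([.13,.59,-.05,2.22,-1.,.04,.88],[.5131,-.0736,.1939],[.765,.625,.132,.083]),
(list(st['q']),list(st['tool_pos']),list(st['eef_rot']))]
json.dump(D,open('D.json','w'))
best=[]
for s in itertools.product([1,-1],repeat=7):
    if s[1]<0: continue
    def res(L): 
        o=[]
        for q,p,w in D:
            P,T=fk(q,s,L); o+=list(10*(P-p))+list((T.inv()*R.from_quat(w)).as_rotvec())
        return np.array(o)
    for y0 in(0,np.pi/2,np.pi,-np.pi/2):
        f=least_squares(res,[.3,.4,.4,.25,0,0,0,y0],max_nfev=30); best.append((f.cost,s,np.round(f.x,4)))
best.sort(key=lambda b:b[0])
for b in best[:4]: print(b)
E
```

```text
[-0.0451, 0.4867, 0.2144, 2.2144, -0.9302, 0.222, 0.8196] [ 0.50109153 -0.07423283  0.24536812] [1.03343067 0.39636502 1.35069727] 15.0
(np.float64(0.2751250424463054), (-1, 1, -1, 1, -1, 1, -1), array([ 0.3732,  0.5091,  0.3259,  0.3221, -0.0167, -0.0146, -0.0525,
        1.5701]))
(np.float64(0.2751250424463056), (-1, 1, -1, 1, -1, 1, -1), array([ 0.3732,  0.5091,  0.3259,  0.3221, -0.0167, -0.0146, -0.0525,
        1.5701]))
(np.float64(0.2751250424463057), (-1, 1, -1, 1, -1, 1, -1), array([ 0.3732,  0.5091,  0.3259,  0.3221, -0.0167, -0.0146, -0.0525,
        1.5701]))
(np.float64(0.27512504244630615), (-1, 1, -1, 1, -1, 1, -1), array([ 0.3732,  0.5091,  0.3259,  0.3221, -0.0167, -0.0146, -0.0525,
        1.5701]))
```

```bash
cat > fitk.py <<'E'
from kin import *
D=json.load(open('D.json')); best=[]
for s in itertools.product([1,-1],repeat=4):
    S=(-1,1,s[0],s[1],s[2],s[3],-1)
    def res(x):
        o=[]
        for q,p,w in D:
            P,T=fk(np.array(q)+np.r_[0,x[8:13],0],S,x[:8]); o+=list(10*(P-p))+list((T.inv()*R.from_quat(w)).as_rotvec())
        return np.r_[o,x[4:7]*.3,x[8:13]*.01]
    for y0 in(0,np.pi/2,np.pi,-np.pi/2):
        f=least_squares(res,np.r_[.3,.4,.4,.25,0,0,0,y0,np.zeros(5)],max_nfev=60); best.append((f.cost,S,f.x,res(f.x)))
best.sort(key=lambda b:b[0])
for b in best[:6:1]: print(round(b[0],5),b[1],np.round(b[2],3))
print(np.round(best[0][3][:6*len(D)].reshape(-1,6),3))
E
python3 fitk.py
```

```text
0.00941 (-1, 1, -1, 1, -1, 1, -1) [ 0.313  0.552  0.334  0.277  0.023  0.007 -0.012  1.502 -0.031  0.093
 -0.01   0.003  0.063]
0.00941 (-1, 1, -1, 1, -1, 1, -1) [ 0.313  0.552  0.334  0.277  0.023  0.007 -0.012  1.502 -0.031  0.093
 -0.01   0.003  0.063]
0.00941 (-1, 1, -1, 1, -1, 1, -1) [ 0.313  0.552  0.334  0.277  0.023  0.007 -0.012  1.502 -0.031  0.093
 -0.01   0.003  0.063]
0.00941 (-1, 1, -1, 1, -1, 1, -1) [ 0.313  0.552  0.334  0.277  0.023  0.007 -0.012  1.502 -0.031  0.093
 -0.01   0.003  0.063]
0.0099 (-1, 1, -1, 1, -1, -1, -1) [ 0.313  0.552  0.334  0.277  0.023  0.007  0.012  4.644 -0.031  0.093
 -0.01   3.145  0.063]
0.01037 (-1, 1, -1, 1, 1, 1, -1) [ 3.130e-01  5.520e-01 -3.340e-01  2.770e-01  2.300e-02 -7.000e-03
 -1.200e-02 -4.781e+00 -3.100e-02  9.300e-02  3.131e+00  3.000e-03
 -3.078e+00]
[[ 0.018 -0.018 -0.001 -0.022  0.07  -0.005]
 [-0.014  0.084 -0.017 -0.021  0.02  -0.019]
 [ 0.014 -0.032  0.014  0.004  0.015  0.004]
 [ 0.015 -0.01   0.003  0.017  0.023  0.01 ]
 [-0.016  0.02  -0.     0.015  0.009  0.009]]
```

```bash
cat >> fitk.py <<'E'
np.savez('kin.npz',x=best[0][2],S=best[0][1])
E
python3 fitk.py >/dev/null
cat >> kin.py <<'E'
lo=np.array([-3.01,-.46,-1.47,.13,-1,.04,-2.66]);hi=np.array([3.01,2.08,1.51,2.56,4.14,2.09,2.66])
def FK(q):
    k=np.load('kin.npz') if not hasattr(FK,'k') else FK.k; FK.k={'x':k['x'],'S':k['S']}
    return fk(np.array(q)+np.r_[0,FK.k['x'][8:13],0],FK.k['S'],FK.k['x'][:8])
def ik(P,F,q0,w=0.02):
    def f(q):
        p,T=FK(q); return np.r_[10*(p-P),(T.inv()*F).as_rotvec(),w*((q-(lo+hi)/2)/(hi-lo))[[2,4,5,6]]]
    s=least_squares(f,np.clip(q0,lo+.03,hi-.03),bounds=(lo,hi)); return s.x,np.linalg.norm(s.fun[:6])
E
python3 - <<'E'
from tool import *; from kin import *
rng=np.random.default_rng(0)
for s in(.3,1.3,2.4):
  for fl in(0,np.pi):
    P,F=hp(.452,-.0055,s+fl,.075); sols=[]
    for k in range(12):
        q0=lo+(hi-lo)*rng.random(7); q0[0]=.15+rng.normal()*.3
        x,e=ik(P,F,q0)
        if e<.02: sols.append((np.min(np.minimum(x-lo,hi-x)),np.round(x,2)))
    sols.sort(key=lambda a:-a[0])
    out=[]
    for m,x in sols:
        if all(np.abs(x-y).max()>.3 for y in out): out.append(x); print(s,round(fl,1),round(m,2),x.tolist())
        if len(out)>=3: break
E
```

```text
0.3 0 0.23 [0.89, 0.9, -1.2, 2.33, 1.87, 0.61, -1.89]
0.3 0 0.0 [0.0, 0.63, 0.2, 2.32, 4.14, 0.29, 2.04]
0.3 3.1 0.23 [0.74, 0.75, -0.89, 2.33, 2.06, 0.35, 1.06]
1.3 0 0.0 [0.0, 0.63, 0.2, 2.32, 4.14, 0.29, 1.04]
1.3 3.1 0.23 [0.82, 0.82, -1.05, 2.33, 1.95, 0.47, 0.17]
2.4 0 0.08 [0.45, 0.64, -0.42, 2.31, 2.85, 0.12, 1.28]
2.4 3.1 0.23 [0.86, 0.86, -1.14, 2.33, 1.9, 0.55, -0.88]
```

```bash
cat >> kin.py <<'E'
def near(P,F,q0,w=.01):
    f=lambda q:np.r_[10*(FK(q)[0]-P),(FK(q)[1].inv()*F).as_rotvec(),w*(q-q0)]
    s=least_squares(f,np.clip(q0,lo+.01,hi-.01),bounds=(lo,hi)); return s.x,np.linalg.norm(s.fun[:6])
def jrows(q0,q1,g,k=8,show=True):
    "rows following FK along a joint line from q0, steps within limits; model-relative"
    n=1
    while True:
        Q=[FK(q0+(q1-q0)*i/n) for i in range(n+1)]
        ang=max(np.degrees((Q[i][1].inv()*Q[i+1][1]).magnitude()) for i in range(n)); d=max(np.linalg.norm(Q[i+1][0]-Q[i][0]) for i in range(n))
        if ang<9 and d<.045: break
        n+=1
    rows=[]
    for i in range(n):
        a=Q[i][1].inv().apply(Q[i+1][0]-Q[i][0])*100; w=np.degrees((Q[i][1].inv()*Q[i+1][1]).as_rotvec()); rows.append([*np.round(a,1).tolist(),*np.round(w,1).tolist(),g])
    for j in range(0,min(n,k),8): print(str(rows[j:j+8]).replace(' ',''))
    print(n,'rows; TCP',[np.round(p,2).tolist() for p,_ in Q[::3]],'tooldown',[round(-T.apply([0,0,1])[2],2) for _,T in Q[::3]])
E
python3 - <<'E'
from tool import *; from kin import *
q0=np.array(r.get_state()['q']); QM=np.array([0,.3,.1,2.05,1.0,.5,1.0])
P,F=hp(.30,-.0055,.3+np.pi,.14)
QT,e=near(P,F,np.array([.2,.6,-.2,2.2,2.7,.3,.6])); print('QT',np.round(QT,2),e)
PG,FG=hp(.452,-.0055,.3+np.pi,.075); QG,e=near(PG,FG,QT); print('QG',np.round(QG,2),e)
x=QG
for s in np.arange(.5,2.5,.2): x,e=near(*hp(.452,-.0055,s+np.pi,.075),x); print(round(s,1),np.round(x,2),round(e,3))
jrows(q0,QM,-1); jrows(QM,QT,-1,0)
E
```

```text
QT [ 0.91  0.7  -1.2   2.19  1.17  0.55  1.87] 0.0007410490060562355
QG [ 0.92  0.96 -1.31  2.33  1.83  0.71  1.3 ] 0.0003086474353357947
0.5 [ 0.93  0.98 -1.33  2.33  1.82  0.74  1.11] 0.0
0.7 [ 0.94  0.99 -1.36  2.34  1.82  0.77  0.92] 0.0
0.9 [ 0.94  1.01 -1.38  2.34  1.81  0.79  0.72] 0.0
1.1 [ 0.95  1.02 -1.4   2.34  1.8   0.82  0.53] 0.0
1.3 [ 0.95  1.04 -1.43  2.34  1.8   0.84  0.34] 0.0
1.5 [ 0.96  1.05 -1.45  2.34  1.79  0.86  0.15] 0.0
1.7 [ 0.96  1.07 -1.47  2.34  1.79  0.89 -0.05] 0.0
1.9 [ 0.96  1.07 -1.47  2.34  1.79  0.89 -0.25] 0.0
2.1 [ 0.96  1.07 -1.47  2.34  1.79  0.89 -0.45] 0.0
2.3 [ 0.96  1.07 -1.47  2.34  1.79  0.89 -0.65] 0.0
[[0.1,-0.1,-0.6,1.1,-0.2,-8.6,-1],[-0.1,-0.1,-0.6,1.2,-0.5,-8.6,-1],[-0.3,-0.2,-0.7,1.3,-0.8,-8.5,-1],[-0.5,-0.3,-0.7,1.5,-1.0,-8.4,-1],[-0.7,-0.4,-0.7,1.7,-1.3,-8.3,-1],[-0.8,-0.6,-0.7,1.9,-1.5,-8.2,-1],[-1.0,-0.7,-0.8,2.1,-1.8,-8.1,-1],[-1.1,-0.9,-0.8,2.4,-2.0,-7.9,-1]]
14 rows; TCP [[0.5, -0.07, 0.25], [0.49, -0.08, 0.26], [0.48, -0.1, 0.28], [0.48, -0.14, 0.31], [0.49, -0.18, 0.36]] tooldown [np.float64(0.94), np.float64(0.96), np.float64(0.97), np.float64(0.94), np.float64(0.85)]
10 rows; TCP [[0.51, -0.21, 0.4], [0.51, -0.17, 0.31], [0.51, -0.13, 0.25], [0.5, -0.09, 0.24]] tooldown [np.float64(0.76), np.float64(0.85), np.float64(0.93), np.float64(0.96)]
```

Emit:
step_arm:
  steps:
    - [0,0,-2,1.2,-0.2,-8.6,-1]
    - [-0.1,-0.1,-1.6,1.2,-0.5,-8.6,-1]
    - [-0.3,-0.2,-0.7,1.3,-0.8,-8.5,-1]
    - [-0.5,-0.3,-0.7,1.5,-1,-8.4,-1]
    - [-0.7,-0.4,-0.7,1.7,-1.3,-8.3,-1]
    - [-0.8,-0.6,-0.7,1.9,-1.5,-8.2,-1]
    - [-1,-0.7,-0.8,2.1,-1.8,-8.1,-1]
    - [-1.1,-0.9,-0.8,2.4,-2,-7.9,-1]

```text
clock: 16.0
tool_pos: [0.4755, -0.1276, 0.3244]
eef_rot: [0.306, 0.942, -0.061, 0.126]
contact_force: [0.1, 0.1, -0.5]
opening: 0.997
finger_force: 0.0
```

Run:
```python
from tool import *; from kin import *
st=r.get_state(); q0=np.array(st['q']); print(np.round(q0,2),FK(q0)[0])
D=json.load(open('D.json')); D.append((list(q0),list(st['tool_pos']),list(st['eef_rot']))); json.dump(D,open('D.json','w'))
QM=np.array([0,.3,.1,2.05,1.0,.5,1.0]); jrows(q0,QM,-1)
```

```text
[-0.33  0.38  0.55  2.09 -0.08  0.49  1.17] [ 0.46426141 -0.12160222  0.3240286 ]
[[-1.0,-1.4,-0.2,3.3,-1.5,-7.7,-1],[-1.2,-1.4,-0.3,3.3,-2.1,-7.6,-1],[-1.4,-1.5,-0.4,3.3,-2.6,-7.5,-1],[-1.6,-1.5,-0.5,3.4,-3.1,-7.3,-1],[-1.8,-1.6,-0.6,3.5,-3.6,-7.1,-1],[-2.0,-1.8,-0.7,3.7,-3.9,-6.9,-1]]
6 rows; TCP [[0.46, -0.12, 0.32], [0.47, -0.17, 0.35], [0.51, -0.21, 0.4]] tooldown [np.float64(0.96), np.float64(0.9), np.float64(0.76)]
```

Emit:
step_arm:
  steps:
    - [-1,-1.4,-0.2,3.3,-1.5,-7.7,-1]
    - [-1.2,-1.4,-0.3,3.3,-2.1,-7.6,-1]
    - [-1.4,-1.5,-0.4,3.3,-2.6,-7.5,-1]
    - [-1.6,-1.5,-0.5,3.4,-3.1,-7.3,-1]
    - [-1.8,-1.6,-0.6,3.5,-3.6,-7.1,-1]
    - [-2,-1.8,-0.7,3.7,-3.9,-6.9,-1]

```text
clock: 16.75
tool_pos: [0.5212, -0.215, 0.401]
eef_rot: [-0.066, 0.935, -0.3, 0.178]
contact_force: [0.9, -0.6, -0.3]
opening: 1.002
finger_force: 0.0
```

```bash
cat > log.py <<'E'
from tool import *; from kin import *
st=r.get_state(); q0=np.array(st['q']); print(np.round(q0,2),FK(q0)[0],st['clock'])
D=json.load(open('D.json')); D.append((list(q0),list(st['tool_pos']),list(st['eef_rot']))); json.dump(D,open('D.json','w'))
E
python3 log.py; python3 fitk.py | head -1;  python3 fitk.py | tail -7
python3 - <<'E'
from tool import *; from kin import *
q0=np.array(r.get_state()['q'])
for s0 in(0,np.pi):
  P,F=hp(.30,-.0055,.3+s0,.14)
  for g in([.2,.6,-.2,2.2,2.7,.3,.6],[.9,.7,-1.2,2.2,1.2,.5,1.8],list(q0)):
    QT,e=near(P,F,np.array(g),.003); print(s0,np.round(QT,2),round(e,3))
E
```

```text
[-0.6   0.42  0.9   2.1   0.59  0.29  1.35] [ 0.49114385 -0.20787154  0.39742786] 16.75
0.02515 (-1, 1, -1, 1, -1, 1, -1) [ 0.36   0.553  0.343  0.321  0.009 -0.005 -0.014  1.542 -0.023  0.068
[[-0.016  0.048  0.026 -0.005  0.072 -0.001]
 [-0.011  0.1   -0.038 -0.01   0.039 -0.013]
 [-0.056 -0.047 -0.005 -0.002  0.046 -0.007]
 [ 0.056 -0.024  0.009  0.003  0.05   0.014]
 [ 0.029  0.007 -0.014 -0.001  0.041  0.01 ]
 [-0.01   0.021  0.004 -0.041  0.005 -0.006]
 [-0.077  0.     0.019 -0.036 -0.039  0.003]]
0 [ 0.23  0.46 -0.14  2.29  4.14  0.04  2.03] 0.13
0 [ 0.33  0.46 -0.25  2.23 -0.07  0.15 -0.02] 0.0
0 [-0.08  0.48  0.31  2.21 -1.    0.31  0.9 ] 0.0
3.141592653589793 [ 0.89  0.66 -1.11  2.2   1.17  0.53  1.88] 0.0
3.141592653589793 [ 0.92  0.69 -1.16  2.2   1.2   0.57  1.85] 0.0
3.141592653589793 [ 0.53  0.49 -0.51  2.22  0.57  0.2   2.49] 0.0
```

```bash
cat > kin2.py <<'E'
from h import *; from scipy.optimize import least_squares; import json
lo=np.array([-3.01,-.46,-1.47,.13,-1,.04,-2.66]);hi=np.array([3.01,2.08,1.51,2.56,4.14,2.09,2.66])
S=np.array([-1,1,-1,1,-1,1,-1]); AX=[2,1,2,1,2,1,2]; E3=np.eye(3)
def fk(q,x):
    off=x[:24].reshape(8,3); T=R.identity(); p=np.zeros(3); qq=np.array(q)+x[24:31]
    for i in range(7):
        p=p+T.apply(off[i]); T=T*R.from_rotvec(S[i]*qq[i]*E3[AX[i]])
    return p+T.apply(off[7]),T*R.from_euler('z',np.pi/2)
x0=np.zeros(31); x0[2]=.333; x0[11]=.55; x0[17]=.335; x0[23]=.3
D=json.load(open('D.json'))
def fit():
    def res(x):
        o=[]
        for q,p,w in D:
            P,T=fk(q,x); o+=list((P-p)/.003)+list((T.inv()*R.from_quat(w)).as_rotvec()/.006)
        k=x-x0; return np.r_[o,k[:24]/.05,k[24:]/.05]
    s=least_squares(res,x0); return s.x,res(s.x)[:6*len(D)].reshape(-1,6)
X,rs=fit()
FK=lambda q:fk(q,X)
def near(P,F,q0,w=.003):
    f=lambda q:np.r_[10*(FK(q)[0]-P),(FK(q)[1].inv()*F).as_rotvec(),w*(q-q0)]
    s=least_squares(f,np.clip(q0,lo+.005,hi-.005),bounds=(lo,hi),max_nfev=15); return s.x,np.linalg.norm(s.fun[:6])
E
python3 - <<'E'
from kin2 import *
print(np.round(X[:24].reshape(8,3),3).tolist(),np.round(X[24:],3)); print(np.round(rs,1).tolist())
# check minimum-norm behaviour
q=np.array(D[4][0])
from scipy.spatial.transform import Slerp
for a,b in((4,5),(5,6)):
    sl=Slerp([0,1],R.from_quat([D[a][2],D[b][2]]))
    for t in np.linspace(0,1,9)[1:]: q,e=near(np.array(D[a][1])*(1-t)+np.array(D[b][1])*t,sl(t),q)
    print(np.round(q,2),e,np.round(D[b][0],2))
E
```

```text
[[0.002, 0.003, 0.336], [-0.006, -0.01, 0.003], [-0.003, -0.01, 0.004], [0.01, -0.013, 0.554], [-0.005, -0.013, 0.002], [0.002, -0.0, 0.337], [-0.001, -0.0, 0.001], [-0.001, -0.0, 0.301]] [-0.003 -0.001  0.001  0.001  0.001  0.001 -0.002]
[[-0.0, 0.0, 0.0, 0.3, 0.1, 0.1], [0.1, -0.0, -0.0, -0.9, 0.2, 0.1], [-0.0, 0.0, -0.0, -0.3, 0.1, 0.5], [0.1, -0.1, 0.1, 0.8, 0.5, -0.8], [-0.2, 0.2, -0.1, -0.1, -0.2, 0.1], [0.0, -0.1, 0.2, 0.1, -0.1, 0.1], [0.0, -0.0, -0.1, 0.1, 0.1, -0.1]]
[-0.29  0.37  0.49  2.09 -0.03  0.49  1.11] 7.011666662177116e-07 [-0.33  0.38  0.55  2.09 -0.08  0.49  1.17]
[-0.55  0.39  0.81  2.1   0.72  0.33  1.22] 4.6278979963858406e-05 [-0.6   0.42  0.9   2.1   0.59  0.29  1.35]
```

```bash
cat > leg.py <<'E'
from tool import *; from kin2 import *; from scipy.spatial.transform import Slerp
def leg(P,F,g,q=None,p=None,T=None,ang=8,dist=.05,show=True):
    st=r.get_state(); q=np.array(st['q']) if q is None else q; p=np.array(st['tool_pos']) if p is None else p; T=R.from_quat(st['eef_rot']) if T is None else T
    n=int(max(np.ceil(np.degrees((T.inv()*F).magnitude())/ang),np.ceil(np.linalg.norm(P-p)/dist),1)); sl=Slerp([0,1],R.concatenate([T,F])); p0=p.copy(); rows=[];mz=9;mq=0
    for t in np.linspace(0,1,n+1)[1:]:
        tp=p0*(1-t)+np.array(P)*t; tT=sl(t); d=np.round(T.inv().apply(tp-p)*100,1); w=np.round(np.degrees((T.inv()*tT).as_rotvec()),1)
        p=p+T.apply(d/100); T=T*R.from_rotvec(np.radians(w)); rows.append([*(d+0.).tolist(),*(w+0.).tolist(),g])
        qn,e=near(p,T,q); mq=max(mq,np.abs(qn-q).max()); q=qn; mz=min(mz,p[2])
    for j in range(0,n,8): print(str(rows[j:j+8]).replace(' ',''))
    print('n',n,'q end',np.round(q,2),'max dq/row',round(mq,2),'minz',round(mz,3),'P',np.round(p,3)); return q,p,T
E
python3 - <<'E'
from leg import *
o=json.load(open('s.json'))[0]; print(np.round(o[3],3).tolist())
P,F=np.array(o[3][0][0]),R.from_quat(o[3][0][1]); q,p,T=leg(P,F,-1)
q,p,T=leg(*hp(.30,-.0055,.3+np.pi,.16),-1,q,p,T)
E
```

```text
Traceback (most recent call last):
ValueError: setting an array element with a sequence. The requested array has an inhomogeneous shape after 2 dimensions. The detected shape was (1, 2) + inhomogeneous part.
```

Run:
```python
from leg import *
o=json.load(open('s.json'))[0]; print(o[3])
P,F=np.array(o[3][0][0]),R.from_quat(o[3][0][1]); q,p,T=leg(P,F,-1)
q,p,T=leg(*hp(.30,-.0055,.3+np.pi,.16),-1,q,p,T)
```

```text
[[[0.6067861883929829, -0.09170641278952255, 0.4730908493499034], [0.670841183724794, 0.6826906720268571, 0.28601008000477973, -0.045867054427934165]]]
[[-0.9,0.4,-0.6,-3.3,3.2,6.5,-1],[-0.7,0.5,-0.6,-3.3,3.2,6.6,-1],[-0.7,0.6,-0.6,-3.3,3.2,6.5,-1],[-0.6,0.7,-0.6,-3.3,3.2,6.6,-1],[-0.4,0.9,-0.6,-3.2,3.2,6.5,-1],[-0.3,0.9,-0.6,-3.3,3.2,6.6,-1],[-0.2,0.9,-0.6,-3.3,3.2,6.5,-1],[0.0,1.0,-0.4,-3.3,3.2,6.6,-1]]
[[0.1,1.0,-0.5,-3.3,3.2,6.5,-1],[0.2,1.1,-0.3,-3.3,3.2,6.6,-1],[0.4,1.0,-0.3,-3.3,3.2,6.5,-1],[0.5,0.9,-0.2,-3.3,3.2,6.6,-1],[0.7,0.9,-0.1,-3.3,3.2,6.5,-1],[0.7,0.9,0.0,-3.2,3.2,6.6,-1],[0.8,0.7,0.1,-3.3,3.2,6.5,-1]]
n 15 q end [ 0.12  0.46  0.36  1.52 -0.8   1.2   0.76] max dq/row 0.23 minz 0.406 P [ 0.607 -0.092  0.473]
[[-0.3,-0.8,0.6,1.7,0.0,-7.6,-1],[-0.2,-0.8,0.7,1.8,0.0,-7.6,-1],[-0.1,-0.9,0.7,1.7,0.0,-7.6,-1],[0.0,-0.8,0.7,1.7,0.1,-7.5,-1],[0.2,-0.8,0.7,1.7,0.0,-7.6,-1],[0.2,-0.7,0.8,1.8,0.0,-7.6,-1],[0.3,-0.7,0.7,1.7,0.0,-7.6,-1],[0.4,-0.6,0.8,1.7,0.0,-7.6,-1]]
[[0.5,-0.5,0.8,1.8,0.1,-7.6,-1],[0.5,-0.4,0.9,1.7,0.0,-7.6,-1],[0.6,-0.3,0.8,1.7,0.0,-7.5,-1],[0.6,-0.3,0.9,1.8,0.0,-7.6,-1],[0.7,-0.1,0.8,1.7,0.0,-7.6,-1],[0.6,0.0,0.9,1.7,0.0,-7.6,-1],[0.7,0.2,0.8,1.8,0.1,-7.6,-1],[0.6,0.2,0.9,1.7,0.0,-7.6,-1]]
[[0.6,0.3,0.8,1.7,0.0,-7.6,-1],[0.5,0.4,0.8,1.8,0.0,-7.5,-1],[0.5,0.6,0.8,1.7,0.0,-7.6,-1],[0.4,0.6,0.8,1.7,0.0,-7.6,-1],[0.3,0.6,0.8,1.7,0.0,-7.6,-1],[0.2,0.8,0.8,1.8,0.1,-7.6,-1]]
n 22 q end [ 0.33  0.44 -0.33  2.18  0.36  0.27  2.66] max dq/row 0.13 minz 0.268 P [ 0.489 -0.076  0.268]
```

```bash
sed -i 's/^def follow(q,P,F,n=10):/def follow(q,P,F,n=10,fine=True):/; s/    p0,T0=FK(q); sl=/    p0,T0=FK(q); n=int(max(np.degrees((T0.inv()*F).magnitude())\/8,np.linalg.norm(P-p0)\/.04))+1; sl=/' search.py
time OMP_NUM_THREADS=1 timeout 500 python3 search.py
```

```text
20
0.12721704480396878 (161, 3.141592653589793) 2 ([[-0.24, 0.02, 0.07, 2.21, 0.83, 0.38, 0.38], [0.52, 0.47, -0.6, 2.17, 0.71, 0.35, 2.31], [0.49, 0.66, -0.56, 2.36, 2.37, 0.36, 0.69], [0.64, 0.73, -0.82, 2.35, 2.08, 0.5, -0.0], [0.78, 0.84, -1.09, 2.35, 1.9, 0.7, -0.93]], [0.34, 0.13, 0.15, 0.2, 0.21])
0.09944587192382523 (175, 3.141592653589793) 2 ([[-0.0, 0.52, 0.36, 1.88, 0.26, 0.26, 1.51], [0.44, 0.45, -0.48, 2.17, 0.56, 0.31, 2.45], [0.49, 0.67, -0.57, 2.36, 2.35, 0.37, 0.71], [0.65, 0.74, -0.84, 2.35, 2.06, 0.51, 0.01], [0.79, 0.84, -1.11, 2.35, 1.89, 0.7, -0.92]], [0.13, 0.14, 0.1, 0.2, 0.21])
0.09792162175732022 (13, 3.141592653589793) 2 ([[0.4, 0.4, -0.48, 2.03, 0.74, 0.29, 1.4], [0.65, 0.51, -0.8, 2.16, 0.89, 0.44, 2.13], [0.58, 0.7, -0.72, 2.35, 2.17, 0.44, 0.9], [0.73, 0.79, -0.98, 2.35, 1.96, 0.6, 0.12], [0.83, 0.9, -1.22, 2.35, 1.84, 0.8, -0.86]], [0.1, 0.26, 0.21, 0.21, 0.21])
0.09775209853604364 (131, 3.141592653589793) 2 ([[-0.34, 0.31, 0.42, 2.3, 1.07, 0.47, 1.39], [0.44, 0.45, -0.47, 2.17, 0.56, 0.31, 2.46], [0.4, 0.64, -0.42, 2.36, 2.6, 0.31, 0.45], [0.55, 0.69, -0.67, 2.36, 2.24, 0.41, -0.17], [0.72, 0.78, -0.96, 2.35, 1.98, 0.59, -1.02]], [0.26, 0.2, 0.1, 0.2, 0.21])
0.09662137951144775 (232, 3.141592653589793) 1 ([[-0.96, 0.28, 1.04, 2.04, 0.48, 0.37, 0.77], [0.43, 0.45, -0.47, 2.17, 0.55, 0.3, 2.46], [0.41, 0.65, -0.45, 2.36, 2.56, 0.32, 0.5], [0.57, 0.69, -0.7, 2.35, 2.2, 0.42, -0.13], [0.73, 0.79, -0.99, 2.35, 1.96, 0.61, -1.0]], [0.28, 0.11, 0.1, 0.2, 0.21])
real	0m40.896s
user	2m39.193s
sys	0m0.125s
```

Run:
```python
from leg import *
o=[x for x in json.load(open('s.json')) if x[1]==13][0]
q=p=T=None
for P,F in o[3]: q,p,T=leg(np.array(P),R.from_quat(F),-1,q,p,T,9.5)
q,p,T=leg(*hp(.30,-.0055,.3+np.pi,.16),-1,q,p,T)
```

```text
[[-1.6,1.8,0.5,-5.3,-4.6,-5.3,-1],[-1.7,1.6,0.7,-5.3,-4.7,-5.3,-1],[-1.8,1.4,1.0,-5.3,-4.6,-5.3,-1],[-1.8,1.0,1.3,-5.3,-4.7,-5.2,-1],[-1.8,0.8,1.6,-5.3,-4.6,-5.3,-1],[-1.7,0.5,1.7,-5.3,-4.7,-5.3,-1],[-1.6,0.2,1.9,-5.3,-4.6,-5.3,-1]]
n 7 q end [ 0.81  0.64 -0.86  1.81  0.28  0.4   2.56] max dq/row 0.35 minz 0.335 P [ 0.636 -0.103  0.335]
[[-0.2,1.4,-0.7,3.1,2.9,6.7,-1],[-0.1,1.4,-0.8,3.0,2.9,6.8,-1],[0.2,1.4,-0.9,3.1,3.0,6.7,-1],[0.3,1.3,-0.9,3.1,2.9,6.7,-1]]
n 4 q end [ 0.41  0.4  -0.5   2.03  0.77  0.3   1.38] max dq/row 0.35 minz 0.338 P [ 0.58  -0.072  0.347]
[[1.5,0.8,0.3,-1.8,0.8,-7.0,-1],[1.5,0.9,0.4,-1.8,0.9,-6.9,-1],[1.2,1.1,0.4,-1.7,0.8,-7.0,-1],[1.2,1.2,0.5,-1.8,0.9,-7.0,-1],[1.0,1.3,0.5,-1.8,0.8,-6.9,-1],[0.8,1.4,0.6,-1.8,0.9,-7.0,-1],[0.6,1.5,0.6,-1.8,0.8,-7.0,-1]]
n 7 q end [ 0.67  0.52 -0.83  2.16  0.91  0.45  2.11] max dq/row 0.12 minz 0.268 P [ 0.489 -0.077  0.268]
```

Run:
```python
from leg import *
o=[x for x in json.load(open('s.json')) if x[1]==13][0]
P,F=o[3][0]; q,p,T=leg(np.array(P),R.from_quat(F),-1,ang=5.6)
print(T.apply([0,0,1]))
```

```text
[[-0.9,1.1,0.3,-3.1,-2.7,-3.1,-1],[-1.0,0.9,0.3,-3.1,-2.7,-3.1,-1],[-1.0,0.9,0.5,-3.1,-2.7,-3.0,-1],[-1.1,0.9,0.6,-3.1,-2.7,-3.1,-1],[-1.0,0.7,0.6,-3.1,-2.7,-3.1,-1],[-1.1,0.7,0.8,-3.0,-2.7,-3.1,-1],[-1.0,0.5,0.8,-3.1,-2.7,-3.1,-1],[-1.0,0.5,0.9,-3.1,-2.8,-3.1,-1]]
[[-1.0,0.3,0.9,-3.1,-2.7,-3.0,-1],[-1.0,0.2,1.1,-3.1,-2.7,-3.1,-1],[-0.9,0.2,1.1,-3.1,-2.7,-3.1,-1],[-0.9,0.0,1.1,-3.1,-2.7,-3.1,-1]]
n 12 q end [ 0.81  0.63 -0.86  1.81  0.27  0.4   2.57] max dq/row 0.2 minz 0.335 P [ 0.635 -0.104  0.335]
[ 0.49003775  0.27132074 -0.82840091]
```

Emit:
step_arm:
  steps:
    - [-0.9,1.1,0.3,-3.1,-2.7,-3.1,-1]
    - [-1,0.9,0.3,-3.1,-2.7,-3.1,-1]
    - [-1,0.9,0.5,-3.1,-2.7,-3.1,-1]
    - [-1.1,0.9,0.6,-3.1,-2.7,-3.1,-1]
    - [-1,0.7,0.6,-3.1,-2.7,-3.1,-1]
    - [-1.1,0.7,0.8,-3.1,-2.7,-3.1,-1]
    - [-1,0.5,0.8,-3.1,-2.7,-3.1,-1]
    - [-1,0.5,0.9,-3.1,-2.7,-3.1,-1]

```text
clock: 17.75
tool_pos: [0.5969, -0.1404, 0.3566]
eef_rot: [-0.351, 0.893, -0.106, 0.262]
contact_force: [0.3, -0.1, -1.0]
opening: 1.002
finger_force: 0.0
```

```bash
python3 log.py
python3 - <<'E'
from leg import *
o=[x for x in json.load(open('s.json')) if x[1]==13][0]
P,F=o[3][0]; q,p,T=leg(np.array(P),R.from_quat(F),-1,ang=5.6)
P,F=o[3][1]; q,p,T=leg(np.array(P),R.from_quat(F),-1,q,p,T,ang=5.6)
q,p,T=leg(*hp(.30,-.0055,.3+np.pi,.16),-1,q,p,T)
print('direct'); leg(*hp(.30,-.0055,.3+np.pi,.16),-1)
E
```

```text
[ 0.49  0.41 -0.4   1.99  0.34  0.21  2.17] [ 0.6129936  -0.1325256   0.36081526] 17.75
[[-1.0,0.3,1.0,-3.0,-2.7,-3.1,-1],[-1.0,0.2,1.0,-3.1,-2.7,-3.1,-1],[-0.9,0.1,1.1,-3.0,-2.7,-3.1,-1],[-0.9,0.0,1.1,-3.1,-2.7,-3.1,-1]]
n 4 q end [ 0.81  0.63 -0.87  1.83  0.3   0.39  2.54] max dq/row 0.15 minz 0.335 P [ 0.636 -0.104  0.335]
[[-0.2,1.0,-0.5,2.1,1.9,4.5,-1],[-0.1,0.9,-0.5,2.0,2.0,4.5,-1],[0.0,0.9,-0.5,2.1,1.9,4.5,-1],[0.1,1.0,-0.6,2.0,2.0,4.5,-1],[0.2,0.8,-0.6,2.1,1.9,4.4,-1],[0.3,0.9,-0.6,2.0,2.0,4.5,-1]]
n 6 q end [ 0.31  0.38 -0.36  2.05  0.63  0.25  1.49] max dq/row 0.21 minz 0.338 P [ 0.58  -0.072  0.347]
[[1.5,0.8,0.3,-1.8,0.8,-7.0,-1],[1.4,0.9,0.4,-1.8,0.9,-6.9,-1],[1.3,1.1,0.4,-1.7,0.8,-7.0,-1],[1.2,1.2,0.5,-1.8,0.9,-7.0,-1],[0.9,1.3,0.5,-1.8,0.8,-6.9,-1],[0.8,1.4,0.6,-1.7,0.9,-7.0,-1],[0.6,1.5,0.6,-1.8,0.8,-7.0,-1]]
n 7 q end [ 0.57  0.48 -0.69  2.18  0.82  0.38  2.18] max dq/row 0.12 minz 0.268 P [ 0.489 -0.077  0.268]
direct
[[1.2,2.8,0.3,-3.0,1.2,-6.9,-1],[0.8,3.0,0.5,-2.9,1.3,-6.9,-1],[0.4,2.9,0.6,-3.0,1.2,-6.9,-1],[0.1,3.0,0.8,-3.0,1.2,-6.8,-1],[-0.3,2.9,1.0,-2.9,1.3,-6.9,-1]]
n 5 q end [ 0.42  0.45 -0.47  2.18  0.58  0.3   2.43] max dq/row 0.08 minz 0.268 P [ 0.489 -0.077  0.268]
```

Emit:
step_arm:
  steps:
    - [-1,0.3,1,-3.1,-2.7,-3.1,-1]
    - [-1,0.2,1,-3.1,-2.7,-3.1,-1]
    - [-0.9,0.1,1.1,-3.1,-2.7,-3.1,-1]
    - [-0.9,0,1.1,-3.1,-2.7,-3.1,-1]

```text
clock: 18.25
tool_pos: [0.6356, -0.1046, 0.3348]
eef_rot: [-0.48, 0.828, -0.004, 0.291]
contact_force: [-0.1, 0.6, -1.3]
opening: 0.997
finger_force: 0.0
```

```bash
python3 log.py
python3 - <<'E'
from leg import *
print(np.round(rs[-1],1))
a=leg(*hp(.30,-.0055,.3+np.pi,.16),-1)
b=leg(*hp(.30,-.0055,.3+np.pi,.075),-1,*a)
b=leg(*hp(.452,-.0055,.3+np.pi,.075),-1,*b)
b=leg(*hp(.452,-.0055,1.3+np.pi,.075),-1,*b)
b=leg(*hp(.452,-.0055,2.4+np.pi,.075),-1,*b)
E
```

```text
[ 0.81  0.63 -0.87  1.82  0.3   0.39  2.53] [ 0.65580101 -0.09602067  0.33382969] 18.25
[ 0.1  0.  -0.1 -0.  -0.   0.1]
[[1.6,3.8,-0.2,-1.6,4.6,-4.9,-1],[1.3,3.8,0.0,-1.6,4.6,-5.0,-1],[0.9,4.0,0.2,-1.7,4.5,-4.9,-1],[0.6,4.1,0.4,-1.6,4.6,-5.0,-1]]
n 4 q end [ 0.51  0.47 -0.6   2.18  0.73  0.34  2.27] max dq/row 0.16 minz 0.268 P [ 0.488 -0.077  0.268]
[[0.0,0.0,4.3,0.0,0.0,0.0,-1],[0.0,0.0,4.2,0.0,0.0,0.0,-1]]
n 2 q end [ 0.26  0.61 -0.27  2.22  1.3   0.11  1.71] max dq/row 0.37 minz 0.187 P [ 0.513 -0.075  0.187]
[[0.2,0.5,0.1,4.2,-1.3,0.0,-1],[0.1,0.5,0.0,4.1,-1.2,0.0,-1]]
n 2 q end [ 0.52  0.69 -0.65  2.37  2.26  0.42  0.78] max dq/row 0.69 minz 0.182 P [ 0.504 -0.075  0.182]
[[0.0,0.0,0.0,0.0,0.0,7.2,-1],[0.0,0.0,0.0,0.0,0.0,7.1,-1],[0.0,0.0,0.0,0.0,0.0,7.2,-1],[0.0,0.0,0.0,0.0,0.0,7.2,-1],[0.0,0.0,0.0,0.0,0.0,7.1,-1],[0.0,0.0,0.0,0.0,0.0,7.2,-1],[0.0,0.0,0.0,0.0,0.0,7.1,-1],[0.1,0.0,0.0,0.0,0.0,7.2,-1]]
n 8 q end [ 0.67  0.77 -0.91  2.36  2.01  0.57  0.04] max dq/row 0.1 minz 0.182 P [ 0.503 -0.076  0.182]
[[0.0,0.0,0.0,0.0,0.0,7.9,-1],[0.0,0.0,0.0,0.0,0.0,7.9,-1],[0.0,0.0,0.0,0.0,0.0,7.8,-1],[0.0,0.0,0.0,0.0,0.0,7.9,-1],[0.0,0.0,0.0,0.0,0.0,7.9,-1],[0.0,0.0,0.0,0.0,0.0,7.9,-1],[0.0,0.0,0.0,0.0,0.0,7.9,-1],[0.0,0.0,0.0,0.0,0.0,7.8,-1]]
n 8 q end [ 0.79  0.88 -1.17  2.35  1.86  0.77 -0.89] max dq/row 0.12 minz 0.182 P [ 0.503 -0.076  0.182]
```

Run:
```python
from leg import *
b=-.0058
a=leg(*hp(.452,b,.3+np.pi,.16),-1,ang=6,dist=.035)
a=leg(*hp(.452,b,.3+np.pi,.11),-1,*a,dist=.01)
a=leg(*hp(.452,b,.3+np.pi,.075),-1,*a,dist=.012)
```

```text
[[1.3,2.8,-0.2,0.2,2.4,-3.5,-1],[1.1,2.9,-0.2,0.2,2.4,-3.5,-1],[1.0,3.0,-0.1,0.2,2.4,-3.4,-1],[0.8,3.0,-0.1,0.2,2.3,-3.5,-1],[0.6,3.1,-0.1,0.2,2.4,-3.5,-1],[0.4,3.1,-0.1,0.2,2.4,-3.5,-1]]
n 6 q end [ 0.66  0.49 -0.77  2.37  1.8   0.29  1.22] max dq/row 0.65 minz 0.259 P [ 0.466 -0.078  0.259]
[[0.0,0.0,0.8,0.0,0.0,0.0,-1],[0.0,0.0,0.9,0.0,0.0,0.0,-1],[0.0,0.0,0.8,0.0,0.0,0.0,-1],[0.0,0.0,0.9,0.0,0.0,0.0,-1],[0.0,0.0,0.8,0.0,0.0,0.0,-1],[0.0,0.0,0.8,0.0,0.0,0.0,-1]]
n 6 q end [ 0.67  0.65 -0.86  2.37  1.97  0.46  1.07] max dq/row 0.04 minz 0.214 P [ 0.488 -0.076  0.214]
[[0.0,0.0,1.2,0.0,0.0,0.0,-1],[0.0,0.0,1.2,0.0,0.0,0.0,-1],[0.0,0.0,1.1,0.0,0.0,0.0,-1]]
n 3 q end [ 0.65  0.75 -0.87  2.36  2.05  0.54  1.01] max dq/row 0.03 minz 0.183 P [ 0.503 -0.075  0.183]
```

Emit:
step_arm:
  steps:
    - [1.3,2.8,-0.2,0.2,2.4,-3.5,-1]
    - [1.1,2.9,-0.2,0.2,2.4,-3.5,-1]
    - [1,3,-0.1,0.2,2.4,-3.4,-1]
    - [0.8,3,-0.1,0.2,2.4,-3.5,-1]

```text
clock: 18.75
tool_pos: [0.522, -0.0874, 0.2841]
eef_rot: [-0.572, 0.785, -0.086, 0.222]
contact_force: [-0.1, -0.1, -1.2]
opening: 1.002
finger_force: 0.0
```

```bash
python3 log.py
python3 - <<'E'
from leg import *
b=-.0058
a=leg(*hp(.452,b,.3+np.pi,.16),-1,ang=2,dist=.01)
a=leg(*hp(.452,b,.3+np.pi,.11),-1,*a,dist=.015)
E
```

```text
[ 0.56  0.46 -0.53  2.19  0.51  0.11  2.46] [ 0.53994428 -0.07215946  0.28564983] 18.75
[[0.2,0.9,0.0,0.0,0.7,-1.0,-1],[0.1,0.8,0.0,0.1,0.6,-1.0,-1],[0.2,0.9,-0.1,0.0,0.7,-1.0,-1],[0.1,0.9,0.0,0.1,0.6,-1.0,-1],[0.1,0.9,0.0,0.0,0.7,-1.0,-1],[0.1,0.8,0.0,0.1,0.6,-1.0,-1],[0.1,0.9,0.0,0.0,0.7,-1.0,-1]]
n 7 q end [ 0.58  0.46 -0.65  2.38  1.9   0.23  1.12] max dq/row 0.67 minz 0.259 P [ 0.466 -0.079  0.259]
[[0.0,0.0,1.2,0.0,0.0,0.0,-1],[0.0,0.0,1.3,0.0,0.0,0.0,-1],[0.0,0.0,1.2,0.0,0.0,0.0,-1],[0.0,0.0,1.3,0.0,0.0,0.0,-1]]
n 4 q end [ 0.59  0.61 -0.73  2.37  2.08  0.38  0.95] max dq/row 0.06 minz 0.214 P [ 0.488 -0.077  0.214]
```

```bash
cat >> leg.py <<'E'
def jleg(q1,n,g):
    q0=np.array(r.get_state()['q']); T=[FK(q0+(q1-q0)*i/n) for i in range(n+1)]; rows=[]; q=q0
    for i in range(n):
        d=T[i][1].inv().apply(T[i+1][0]-T[i][0])*100; w=np.degrees((T[i][1].inv()*T[i+1][1]).as_rotvec()); rows.append([*np.round(d,1).tolist(),*np.round(w,1).tolist(),g])
        qn,e=near(*T[i+1],q); print(round(np.abs(qn-q).max(),2),end=' '); q=qn
    print(str(rows).replace(' ','')); print(np.round(q,2),[np.round(t[0],3).tolist() for t in T[::2]])
E
python3 - <<'E'
from leg import *
q1,e=near(*hp(.452,-.0058,.3+np.pi,.16),np.array([.6,.46,-.65,2.37,1.9,.25,1.1])); print(q1,e); jleg(q1,8,-1)
E
```

```text
[ 0.58162913  0.46400031 -0.65300439  2.37723549  1.90144287  0.22773315
  1.11970192] 1.4359677487743569e-06
0.03 0.04 0.05 0.07 0.5 0.75 0.14 0.11 [[0.4,1.4,0.1,-1.2,1.1,-0.8,-1],[0.4,1.2,0.0,-0.8,1.1,-0.8,-1],[0.4,1.0,0.0,-0.4,1.0,-0.9,-1],[0.3,0.8,0.0,-0.0,0.9,-0.9,-1],[0.2,0.6,0.0,0.3,0.7,-0.9,-1],[0.0,0.5,-0.0,0.6,0.4,-0.9,-1],[-0.2,0.3,-0.1,0.9,0.0,-0.9,-1],[-0.4,0.2,-0.1,1.1,-0.4,-0.8,-1]]
[ 0.54  0.45 -0.58  2.38  1.99  0.2   1.03] [[0.522, -0.088, 0.284], [0.498, -0.086, 0.271], [0.48, -0.087, 0.263], [0.47, -0.086, 0.259], [0.466, -0.079, 0.259]]
```

Fine, the deviations are small. I'll run it and add slow rows where the wrist swings.

Emit:
step_arm:
  steps:
    - [0.4,1.4,0.1,-1.2,1.1,-0.8,-1]
    - [0.4,1.2,0,-0.8,1.1,-0.8,-1]
    - [0.4,1,0,-0.4,1,-0.9,-1]
    - [0.3,0.8,0,0,0.9,-0.9,-1]
    - [0.1,0.3,0,0.2,0.4,-0.5,-1]
    - [0.1,0.3,0,0.2,0.3,-0.4,-1]
    - [0,0.3,0,0.3,0.2,-0.5,-1]
    - [0,0.2,0,0.3,0.2,-0.4,-1]

```text
clock: 19.75
tool_pos: [0.474, -0.0882, 0.2623]
eef_rot: [-0.605, 0.769, -0.11, 0.175]
contact_force: [0.0, 0.3, -0.6]
opening: 1.001
finger_force: 0.0
```

```bash
python3 log.py
python3 - <<'E'
from leg import *
b=-.0058
a=leg(*hp(.452,b,.3+np.pi,.16),-1,ang=1.5,dist=.01)
a=leg(*hp(.452,b,.3+np.pi,.11),-1,*a,dist=.015)
E
```

```text
[ 0.39  0.42 -0.33  2.32  1.29  0.05  1.73] [ 0.48379725 -0.06408893  0.26150847] 19.75
[[-0.4,0.5,0.0,1.0,-0.2,-0.9,-1],[-0.3,0.6,0.0,1.1,-0.2,-1.0,-1]]
n 2 q end [ 0.53  0.45 -0.57  2.38  1.99  0.19  1.04] max dq/row 0.59 minz 0.259 P [ 0.466 -0.079  0.259]
[[0.0,0.0,1.3,0.0,0.0,0.0,-1],[0.0,0.0,1.2,0.0,0.0,0.0,-1],[0.0,0.0,1.3,0.0,0.0,0.0,-1],[0.0,0.0,1.2,0.0,0.0,0.0,-1]]
n 4 q end [ 0.53  0.59 -0.63  2.37  2.2   0.33  0.84] max dq/row 0.09 minz 0.214 P [ 0.487 -0.077  0.214]
```

Emit:
step_arm:
  steps:
    - [-0.2,0.3,0,0.5,-0.1,-0.5,-1]
    - [-0.2,0.3,0,0.5,-0.1,-0.5,-1]
    - [-0.2,0.3,0,0.5,-0.1,-0.5,-1]
    - [-0.1,0.2,0,0.5,-0.1,-0.5,-1]
    - [0,0,1,0,0,0,-1]
    - [0,0,1,0,0,0,-1]

```text
clock: 20.5
tool_pos: [0.4748, -0.0787, 0.2414]
eef_rot: [-0.614, 0.757, -0.123, 0.185]
contact_force: [0.0, 0.1, 0.1]
opening: 1.002
finger_force: 0.0
```

```bash
python3 log.py
python3 - <<'E'
from leg import *
b=-.0058; where()
a=leg(*hp(.452,b,.3+np.pi,.115),-1,ang=3,dist=.015)
a=leg(*hp(.452,b,.3+np.pi,.075),-1,*a,dist=.015)
snap('wrist','wE'); m=cv2.imread('pics/wE.png'); h=cv2.cvtColor(m,cv2.COLOR_BGR2HSV); y=((h[...,0]>22)&(h[...,0]<33)&(h[...,1]>180)&(h[...,2]>90)).astype('u1')
n,l,s,c=cv2.connectedComponentsWithStats(y)
for i in np.argsort(-s[1:,4])[:3]+1: print(s[i],c[i],cv2.minAreaRect(np.argwhere(l==i)[:,::-1].astype('f4')))
st=r.get_state();Q=R.from_quat(st['eef_rot']);print('pred handle',projw('wE',np.array([hp(cc,b,.3,.082)[0] for cc in(.2,.3,.452)])),'tcp ray',projw('wE',np.array([np.array(st['tool_pos'])+Q.apply([0,0,z]) for z in(0,.05)])))
E
```

```text
[ 0.61  0.53 -0.72  2.37  1.92  0.3   1.1 ] [ 0.48048027 -0.05405506  0.23942198] 20.5
t 20.5 y mm 5.0 c pos 0.451 c tool 0.449 ylean -0.001 rad 140.5 F drive [0.  0.1 0.1] M [ 0.04  0.46 -0.05] open 1.002 q [ 0.61  0.53 -0.72  2.37  1.92  0.3   1.1 ]
[[0.0,0.0,1.3,0.1,0.0,0.0,-1],[-0.1,0.0,1.2,0.1,0.0,0.0,-1]]
n 2 q end [ 0.61  0.6  -0.75  2.37  2.02  0.38  1.01] max dq/row 0.06 minz 0.219 P [ 0.486 -0.077  0.219]
[[0.0,0.0,1.3,0.0,0.0,0.0,-1],[0.0,0.0,1.4,0.0,0.0,0.0,-1],[0.0,0.0,1.3,0.0,0.0,0.0,-1]]
n 3 q end [ 0.59  0.72 -0.77  2.35  2.12  0.48  0.93] max dq/row 0.04 minz 0.183 P [ 0.503 -0.075  0.183]
[ 282  242   27   87 1720] [295.28139535 290.26162791] ((295.5642395019531, 285.1192626953125), (86.05140686035156, 25.71546745300293), 88.26429748535156)
[ 178  382  198   35 1327] [285.61416729 400.32403919] ((276.142578125, 399.4315185546875), (198.84080505371094, 14.753506660461426), 5.946863651275635)
[308 263   1   4   4] [308.  264.5] ((308.0, 264.5), (3.0, 0.0), -90.0)
pred handle [[281.34078439 281.73043051]
 [294.90291547 278.86946816]
 [316.57013149 273.19289421]] tcp ray [[317.31223348 321.8940808 ]
 [316.96548046 276.93281705]]
```

Emit:
step_arm:
  steps:
    - [0,0,1.3,0,0,0,-1]
    - [-0.1,0,1.3,0.2,0,0,-1]
    - [0,0,1.3,0,0,0,-1]
    - [0,0,1.3,0,0,0,-1]
    - [0,0,1.3,0,0,0,-0.5]
    - [0,0,0,0,0,0,0.3]
    - [0,0,0,0,0,0,0.5]
    - [0,0,0,0,0,0,0.5]
  force: 20

```text
clock: 21.55
tool_pos: [0.5009, -0.0746, 0.183]
eef_rot: [-0.615, 0.756, -0.124, 0.185]
contact_force: [-0.2, 1.1, -0.7]
opening: 0.571
finger_force: 0.0
```

Emit:
step_arm:
  steps:
    - [0,0,0,0,0,0,0.7]
    - [0,0,0,0,0,0,0.9]
    - [0,0,0,0,0,0,1]
    - [0,0,0,0,0,0,1]
    - [0,0,0,0,0,0,1]
    - [0,0,0,0,0,0,1]

```text
clock: 22.3
tool_pos: [0.5023, -0.0762, 0.1831]
eef_rot: [-0.614, 0.757, -0.125, 0.185]
contact_force: [3.4, -4.2, 4.8]
opening: 0.138
finger_force: 20.0
```

Run:
```python
from leg import *
where(); err(*hp(.452,-.0058,.3+np.pi,.075))
for f in('top','scene'):
    snap(f,f+'E')
```

```text
t 22.3 y mm 5.0 c pos 0.459 c tool 0.451 ylean 0.003 rad 76.0 F drive [ 3.  -4.5  4.8] M [-0.76 -0.74 -0.48] open 0.138 q [ 0.61  0.73 -0.82  2.36  2.08  0.51  0.97]
err tool mm [-0.9 -0.2  1. ] deg [-0.  -0.2  0. ] t 22.3
```

Emit:
step_arm:
  steps:
    - [-0.15,0.05,0,0,0,0,1]
    - [-0.1,0.03,0,0,0,0,1]
    - [0,0,0,0,0,0,1]

```text
clock: 22.78
tool_pos: [0.5023, -0.0756, 0.1832]
eef_rot: [-0.613, 0.758, -0.127, 0.184]
contact_force: [3.0, -7.5, 5.5]
opening: 0.136
finger_force: 20.0
```

```bash
python3 -c "
from tool import *
where()"
```

```text
t 22.775 y mm 5.6 c pos 0.458 c tool 0.452 ylean 0.007 rad 76.0 F drive [ 2.3 -7.7  5.5] M [-1.44 -0.81 -0.85] open 0.136 q [ 0.61  0.73 -0.82  2.36  2.08  0.52  0.96]
```

Emit:
step_arm:
  steps:
    - [0,0,0,0,0,7,1]
    - [0,0,0,0,0,7,1]
    - [0,0,0,0,0,7,1]
    - [0,0,0,0,0,7,1]
    - [0,0,0,0,0,0,1]

```text
clock: 23.4
tool_pos: [0.5015, -0.0752, 0.1828]
eef_rot: [-0.411, 0.884, -0.078, 0.209]
contact_force: [1.7, -8.0, 6.4]
opening: 0.137
finger_force: 20.0
```

```bash
cat >> tool.py <<'E'
def sang():
    Q=R.from_quat(r.get_state()['eef_rot']); zo=-Q.apply([0,0,1]); xp=np.cross(ey,zo); y=Q.apply([0,1,0]); print('tool s',np.arctan2(-(y@ey),y@xp)%np.pi)
E
python3 -c "
from tool import *
where(); sang()"
```

```text
t 23.4 y mm 6.0 c pos 0.469 c tool 0.45 ylean 0.006 rad 76.0 F drive [ 0.9 -8.1  6.4] M [-1.39 -0.67 -0.77] open 0.137 q [ 0.68  0.77 -0.95  2.36  1.98  0.6   0.57]
tool s 0.7906740109121251
```

Emit:
step_arm:
  steps:
    - [-0.07,-0.07,0,0,0,7,1]
    - [0,0,0,0,0,7,1]
    - [0,0,0,0,0,7,1]
    - [0,0,0,0,0,7,1]
    - [0,0,0,0,0,7,1]
    - [0,0,0,0,0,0,1]

```text
clock: 24.15
tool_pos: [0.5011, -0.0743, 0.1826]
eef_rot: [-0.127, 0.967, -0.01, 0.222]
contact_force: [0.1, -6.8, 5.3]
opening: 0.131
finger_force: 20.0
```

```bash
python3 -c "
from tool import *
where(); sang()"
```

```text
t 24.15 y mm 7.0 c pos 0.474 c tool 0.448 ylean 0.004 rad 76.0 F drive [-0.6 -6.8  5.3] M [-1.29 -0.2  -0.71] open 0.131 q [ 0.74  0.83 -1.09  2.35  1.89  0.71  0.06]
tool s 1.400458038444244
```

Emit:
step_arm:
  steps:
    - [0,0,0,0,0,7,1]
    - [0,0,0,0,0,7,1]
    - [0,0,0,0,0,7,1]
    - [0,0,0,0,0,7,1]
    - [0,0,0,0,0,0,1]

```text
clock: 24.78
tool_pos: [0.501, -0.0734, 0.1826]
eef_rot: [0.109, 0.969, 0.044, 0.218]
contact_force: [0.0, -5.7, 4.0]
opening: 0.133
finger_force: 20.0
```

```bash
python3 -c "
from tool import *
where(); sang()"
```

```text
t 24.775 y mm 7.9 c pos 0.474 c tool 0.448 ylean 0.002 rad 76.0 F drive [-0.5 -5.7  4. ] M [-1.02 -0.14 -0.56] open 0.133 q [ 0.78  0.88 -1.19  2.35  1.84  0.79 -0.38]
tool s 1.8876642782532909
```

Emit:
step_arm:
  steps:
    - [0,0,0,0,0,7,1]
    - [0,0,0,0,0,7,1]
    - [0,0,0,0,0,7,1]
    - [0,0,0,0,0,5,1]
    - [0,0,0,0,0,0,1]

```text
clock: 25.4
tool_pos: [0.5014, -0.0725, 0.1828]
eef_rot: [0.323, 0.92, 0.093, 0.202]
contact_force: [0.2, -5.7, 3.4]
opening: 0.132
finger_force: 20.0
```

```bash
python3 -c "
from tool import *
where(); sang()"
```

```text
t 25.4 y mm 8.7 c pos 0.467 c tool 0.449 ylean -0.0 rad 76.0 F drive [-0.3 -5.7  3.4] M [-0.88 -0.32 -0.5 ] open 0.132 q [ 0.81  0.92 -1.27  2.35  1.81  0.86 -0.8 ]
tool s 2.3389470848084937
```

Emit:
step_arm:
  steps:
    - [0,0,0,0,0,4,1]
    - [0,0,0,0,0,3,1]
    - [0,0,0,0,0,0,1]

```text
clock: 25.78
tool_pos: [0.5014, -0.0723, 0.1829]
eef_rot: [0.378, 0.899, 0.105, 0.196]
contact_force: [1.8, -4.7, 3.0]
opening: 0.139
finger_force: 20.0
```

```bash
python3 -c "
from tool import *
where(); sang(); st=r.get_state(); print('Mz tool',R.from_quat(st['eef_rot']).inv().apply(st['moment']))"
```

```text
t 25.775 y mm 8.9 c pos 0.466 c tool 0.449 ylean -0.0 rad 76.0 F drive [ 1.4 -4.8  3. ] M [-1.2  -0.29 -0.11] open 0.139 q [ 0.81  0.93 -1.28  2.35  1.8   0.88 -0.91]
tool s 2.4589234723604636
Mz tool [ 0.58369279 -1.00025665 -0.43272421]
```

Emit:
step_arm:
  steps:
    - [0,0,0,0,0,0,0.5]
    - [0,0,0,0,0,0,0.3]
    - [0,0,0,0,0,0,0.1]
    - [0,0,-1.5,0,0,0,0.1]
    - [0,0,-2,0,0,0,0.1]
    - [0,0,-2.5,0,0,0,0.1]
    - [0,0,-2.5,0,0,0,0]
    - [0,0,0,0,0,0,0]

```text
clock: 26.78
tool_pos: [0.4647, -0.0754, 0.2615]
eef_rot: [0.379, 0.898, 0.105, 0.197]
contact_force: [0.3, -0.4, -0.9]
opening: 0.5
finger_force: 0.0
```

```bash
python3 log.py
python3 - <<'E'
from leg import *
where(); s=snap('wrist','wF'); snap('top','topF'); sc=snap('scene','sceneF')
b=-.0073
c=projw('wF',np.array([hp(.45,b,0,x)[0] for x in(.0,.082)])); print('pred',c)
m=cv2.imread('pics/wF.png'); u,v=c.mean(0).astype(int); x0,y0=max(u-110,0),max(0,min(v-130,280)); A=cv2.resize(m[y0:y0+200,x0:x0+220],None,fx=2.4,fy=2.4,interpolation=cv2.INTER_CUBIC)
d=proj('sceneF',hp(.45,b,0,.05)[0])[0].astype(int); B=cv2.resize(cv2.imread('pics/sceneF.png')[d[1]-60:d[1]+60,d[0]-33:d[0]+32],None,fx=4,fy=4,interpolation=cv2.INTER_CUBIC)
cv2.imwrite('pics/cF.png',np.hstack([A[:480],B[:480]])); print(x0,y0,d,A.shape,B.shape)
E
```

```text
[ 0.94  0.72 -1.37  2.36  1.55  0.74 -0.75] [ 0.47509654 -0.05351447  0.26414458] 26.775
t 26.775 y mm 9.3 c pos 0.452 c tool 0.452 ylean 0.001 rad 162.8 F drive [ 0.2 -0.4 -0.9] M [-0.13  0.4   0.01] open 0.5 q [ 0.94  0.72 -1.37  2.36  1.55  0.74 -0.75]
pred [[314.51845107 226.98104004]
 [314.18092038 259.13507391]]
204 113 [292 228] (480, 528, 3) (480, 260, 3)
```

View pics/cF.png

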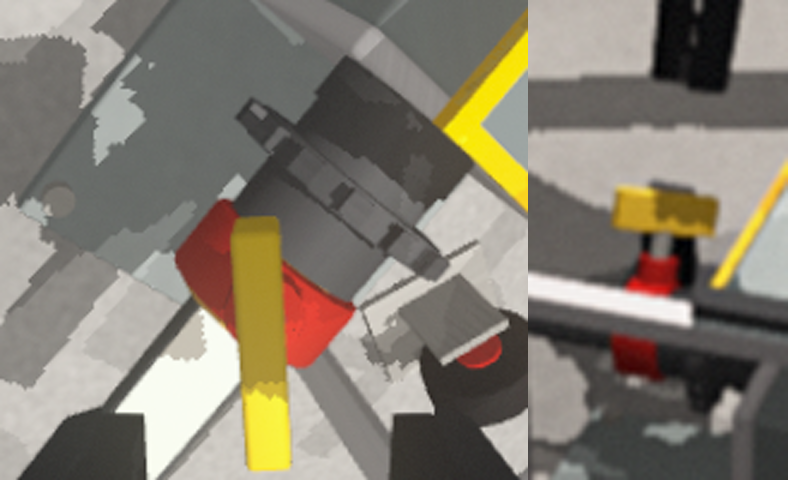

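The last picture shows the collar flush against the hub, the bar turned, and the bright flat symmetric about the tool axis. Now I'll close the guard.

Run:
```python
from leg import *
st=r.get_state(); p=np.array(st['tool_pos']); T=R.from_quat(st['eef_rot'])
tab=np.array([.5443,.0715,0])
for fl in(0,np.pi):
    F=frame([0,0,-1],np.cos(fl)*ex); print('flip',fl,np.degrees((T.inv()*F).magnitude()))
    a=leg(p+np.array([0,0,.07]),T*R.from_rotvec((T.inv()*F).as_rotvec()*.25),0,ang=7)
    a=leg(tab+[0,0,.31],F,0,*a,ang=7)
    a=leg(tab+[0,0,.2405],F,0,*a,ang=7)
    a=leg(tab+[0,0,.2405]-.17*ey,F,0,*a,ang=7,dist=.02)
```

```text
flip 0 46.375452262618616
[[-0.9,1.2,-3.2,3.1,1.1,4.8,0],[-0.8,1.1,-3.2,3.1,1.1,4.8,0]]
n 2 q end [ 0.99  0.58 -1.43  2.16  1.03  0.8  -0.43] max dq/row 0.28 minz 0.295 P [ 0.465 -0.075  0.329]
[[1.6,2.8,0.9,3.7,1.3,5.7,0],[1.9,2.6,0.8,3.7,1.3,5.8,0],[2.2,2.5,0.6,3.7,1.3,5.7,0],[2.4,2.4,0.6,3.7,1.3,5.7,0],[2.5,2.1,0.4,3.7,1.3,5.8,0]]
n 5 q end [ 0.42  0.75 -1.17  1.7   0.74  1.2  -0.85] max dq/row 0.14 minz 0.31 P [0.545 0.071 0.31 ]
[[0.0,0.0,3.5,0.0,0.0,0.0,0],[0.0,0.0,3.5,0.0,0.0,0.0,0]]
n 2 q end [ 0.39  0.83 -1.11  1.79  0.84  1.08 -0.94] max dq/row 0.06 minz 0.24 P [0.545 0.071 0.24 ]
[[-1.9,0.0,0.0,0.0,0.0,0.0,0],[-1.9,0.0,0.0,0.0,0.0,0.0,0],[-1.9,0.0,0.0,0.0,0.0,0.0,0],[-1.8,0.0,0.0,0.0,0.0,0.0,0],[-1.9,0.0,0.0,0.0,0.0,0.0,0],[-1.9,0.0,0.0,0.0,0.0,0.0,0],[-1.9,0.0,0.0,0.0,0.0,0.0,0],[-1.9,0.0,0.0,0.0,0.0,0.0,0]]
[[-1.9,0.0,0.0,0.0,0.0,0.0,0]]
n 9 q end [ 0.69  0.86 -1.12  1.73  0.86  1.13 -0.62] max dq/row 0.04 minz 0.24 P [ 0.56  -0.098  0.24 ]
flip 3.141592653589793 142.07294825148168
[[-0.3,0.4,-1.1,-0.5,1.3,-5.8,0],[-0.3,0.4,-1.0,-0.4,1.3,-5.7,0],[-0.4,0.3,-1.1,-0.5,1.3,-
[... 637 characters left out ...]
1.5,-6.4,0],[-0.9,-0.3,0.2,-0.5,1.5,-6.5,0],[-0.9,-0.5,0.1,-0.5,1.5,-6.5,0]]
n 16 q end [ 0.5   0.91 -1.47  1.7   0.92  1.41  2.12] max dq/row 0.12 minz 0.31 P [0.544 0.071 0.31 ]
[[0.0,0.0,3.5,0.0,0.0,0.0,0],[0.0,0.0,3.5,0.0,0.0,0.0,0]]
n 2 q end [ 0.47  0.98 -1.39  1.79  1.01  1.3   2.05] max dq/row 0.05 minz 0.24 P [0.544 0.071 0.24 ]
[[1.9,0.0,0.0,0.0,0.0,0.0,0],[1.9,0.0,0.0,0.0,0.0,0.0,0],[1.9,0.0,0.0,0.0,0.0,0.0,0],[1.8,0.0,0.0,0.0,0.0,0.0,0],[1.9,0.0,0.0,0.0,0.0,0.0,0],[1.9,0.0,0.0,0.0,0.0,0.0,0],[1.9,0.0,0.0,0.0,0.0,0.0,0],[1.9,0.0,0.0,0.0,0.0,0.0,0]]
[[1.9,0.0,0.0,0.0,0.0,0.0,0]]
n 9 q end [ 0.77  1.01 -1.42  1.73  1.03  1.36  2.37] max dq/row 0.04 minz 0.24 P [ 0.56  -0.098  0.241]
```

Emit:
step_arm:
  steps:
    - [-0.5,0.6,-1.6,1.5,0.6,2.4,0]
    - [-0.4,0.6,-1.6,1.6,0.5,2.4,0]
    - [-0.4,0.6,-1.6,1.5,0.6,2.4,0]
    - [-0.4,0.5,-1.6,1.6,0.5,2.4,0]
    - [0.8,1.4,0.5,1.9,0.6,2.9,0]
    - [0.8,1.4,0.4,1.8,0.7,2.8,0]

```text
clock: 27.68
tool_pos: [0.4827, -0.0463, 0.3251]
eef_rot: [0.508, 0.851, 0.064, 0.118]
contact_force: [0.5, -0.1, 0.3]
opening: 0.504
finger_force: 0.0
```

```bash
python3 log.py
python3 - <<'E'
from leg import *
tab=np.array([.5443,.0715,0]);F=frame([0,0,-1],ex)
a=leg(tab+[0,0,.30],F,0,ang=7,dist=.035)
E
```

```text
[ 0.84  0.59 -1.34  2.08  0.96  0.88 -0.52] [ 0.49557771 -0.03069966  0.32641562] 27.675
[[2.0,2.6,1.0,3.7,1.3,5.7,0],[2.2,2.4,0.9,3.6,1.3,5.7,0],[2.4,2.2,0.7,3.7,1.2,5.8,0],[2.6,2.1,0.7,3.7,1.3,5.7,0]]
n 4 q end [ 0.41  0.75 -1.15  1.72  0.74  1.18 -0.85] max dq/row 0.13 minz 0.3 P [0.545 0.072 0.3  ]
```

Emit:
step_arm:
  steps:
    - [2,2.6,1,3.7,1.3,5.7,0]
    - [2.2,2.4,0.9,3.6,1.3,5.7,0]
    - [2.4,2.2,0.7,3.7,1.2,5.8,0]
    - [2.6,2.1,0.7,3.7,1.3,5.7,0]
    - [0,0,0,0,0,0,0]
    - [0,0,0,0,0,0,0]

```text
clock: 28.42
tool_pos: [0.5438, 0.0711, 0.3]
eef_rot: [0.672, 0.74, -0.0, 0.001]
contact_force: [0.1, -0.2, -0.2]
opening: 0.499
finger_force: 0.0
```

```bash
python3 log.py
python3 - <<'E'
from leg import *
tab=np.array([.5443,.0715,0]);F=frame([0,0,-1],ex)
a=leg(tab+[0,0,.2405],F,0,ang=7,dist=.02)
E
```

```text
[ 0.4   0.75 -1.13  1.72  0.73  1.17 -0.84] [0.54966675 0.08436485 0.30254342] 28.425
[[0.0,0.0,2.0,0.0,0.0,0.1,0],[0.0,0.0,2.0,0.0,0.1,0.0,0],[0.0,0.0,1.9,0.0,0.0,0.1,0]]
n 3 q end [ 0.38  0.81 -1.08  1.79  0.82  1.06 -0.92] max dq/row 0.04 minz 0.241 P [0.544 0.071 0.241]
```

Emit:
step_arm:
  steps:
    - [0,0,2,0,0,0,0]
    - [0,0,2,0,0,0,0]
    - [0,0,1.9,0,0,0,0]
    - [0,0,0,0,0,0,0.6]
    - [0,0,0,0,0,0,1]
    - [0,0,0,0,0,0,1]
    - [0,0,0,0,0,0,1]
    - [0,0,0,0,0,0,1]

```text
clock: 29.42
tool_pos: [0.5441, 0.0717, 0.2426]
eef_rot: [0.673, 0.74, 0.0, 0.001]
contact_force: [-6.1, -1.1, 5.9]
opening: 0.152
finger_force: 20.0
```

Emit:
step_arm:
  steps:
    - [-1.5,0,0,0,0,0,1]
    - [-2.5,0,0,0,0,0,1]
    - [-2.5,0,0,0,0,0,1]
    - [-2.5,0,0,0,0,0,1]
    - [-2.5,0,0,0,0,0,1]
    - [-2,0,0,0,0,0,1]
    - [-1.5,0,0,0,0,0,1]
    - [-0.5,0,0,0,0,0,1]

```text
clock: 30.42
tool_pos: [0.5582, -0.083, 0.2426]
eef_rot: [0.673, 0.739, 0.0, 0.0]
contact_force: [-5.1, 3.0, 6.0]
opening: 0.154
finger_force: 20.0
```

Emit:
step_arm:
  steps:
    - [-0.5,0,0,0,0,0,1]
    - [-0.5,0,0,0,0,0,1]
    - [-0.3,0,0,0,0,0,1]
    - [0,0,0,0,0,0,1]

```text
clock: 30.92
tool_pos: [0.5593, -0.0955, 0.2426]
eef_rot: [0.673, 0.74, 0.0, 0.0]
contact_force: [-6.0, 0.9, 6.6]
opening: 0.156
finger_force: 20.0
```

Emit:
step_arm:
  steps:
    - [-0.3,0,0,0,0,0,1]
    - [-0.3,0,0,0,0,0,1]
    - [-0.2,0,0,0,0,0,1]
    - [0,0,0,0,0,0,1]

```text
clock: 31.42
tool_pos: [0.5595, -0.0978, 0.2426]
eef_rot: [0.671, 0.741, 0.003, -0.003]
contact_force: [-7.6, 12.0, 2.5]
opening: 0.16
finger_force: 20.0
```

Closed against the stop (force 12 N, travel 0.17 m). I'll relax, release and rise.

Emit:
step_arm:
  steps:
    - [0.3,0,0,0,0,0,0.6]
    - [0,0,0,0,0,0,0.3]
    - [0,0,0,0,0,0,0]
    - [0,0,-2,0,0,0,0]
    - [0,0,-3,0,0,0,0]
    - [0,0,-3,0,0,0,0]
    - [0,0,-2,0,0,0,0]
    - [0,0,0,0,0,0,0]

```text
clock: 32.42
tool_pos: [0.5614, -0.1004, 0.344]
eef_rot: [0.673, 0.739, 0.002, 0.002]
contact_force: [-0.4, -0.4, -0.3]
opening: 0.5
finger_force: 0.0
```

Run:
```python
from leg import *
where(); snap('scene','sceneG'); from fit import B
# plate edge / tab check against closed prediction: black tab centroid & handle in the scene view
m=cv2.imread('pics/sceneG.png'); m0=cv2.imread('pics/scene0.png')
def blob(im,mask,box):
    y0,y1,x0,x1=box; k=np.zeros(mask.shape,'u1'); k[y0:y1,x0:x1]=mask[y0:y1,x0:x1]; n,l,s,c=cv2.connectedComponentsWithStats(k); i=np.argmax(s[1:,4])+1; return s[i].tolist(),np.round(c[i],1)
for im in(m0,m): print('tab',blob(im,(im.max(2)<40).astype('u1'),(190,225,250,310)))
for im in(m0,m):
    h=cv2.cvtColor(im,cv2.COLOR_BGR2HSV); k=((h[...,0]>20)&(h[...,0]<33)&(h[...,1]>70)&(h[...,2]>80)).astype('u1'); print('bar',blob(im,k,(205,240,245,300)))
s=np.load('q.npy'); print('7mm closing ->', proj('scene0',W(s[:3],[(s[3],s[4],.236),(s[3],s[4]-.007,.236)])))
print('handle pred',proj('sceneG',hp(.452,-.0073,0,.07)[0]))
```

```text
t 32.425 y mm -24.6 c pos -0.1 c tool 0.005 ylean 0.001 rad 230.1 F drive [-0.4 -0.4 -0.3] M [-0.11  0.06  0.04] open 0.5 q [ 0.71  0.74 -1.18  1.59  0.7   1.29 -0.48]
tab ([264, 199, 27, 20, 419], array([277.3, 208.2]))
tab ([261, 198, 27, 20, 426], array([273.9, 207.4]))
bar ([253, 214, 23, 17, 225], array([264.1, 221.9]))
bar ([280, 216, 20, 24, 216], array([292. , 223.7]))
7mm closing -> [[277.12704597 208.38508932]
 [274.19126784 207.89454429]]
handle pred [[293.58127722 220.59569124]]
```

```bash
python3 -c "
from plant import r
print(r.finish_job())"
```

```text
the job is handed in; nothing more can be done
None
```

I handed the job in at about 32 s of the 70 s: guard opened to its stop, collar pushed against the hub and turned to the flat (about 0.45 rad), set screw tightened to its stop, and guard closed to its stop. No verdict came back; the angle, screw turn and positions are my own readings from the cameras, tool pose and contact forces. The bystanders' final positions were not measured.

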